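# Put the check weights back in their stands

### The arm

A 6-joint arm with a two-finger parallel gripper is mounted at the origin on a cart in front of the work surface, level with it; the furniture and walls round the work are solid. World frame = base frame: x ahead of the robot, y to its left, z up, the work surface at z = 0. Lengths are in mm, angles in rad, forces in N, time in s.
With the tool pointing down it reaches from about 350 to 1000 mm from the base axis. Payload 7.1 kg.
Tool frame: the origin (TCP) lies between the finger pads; the fingertips stand 17 mm ahead of it and the grasp point (between the pads) lies 2 mm behind it; z points along the fingers, x is the direction in which the jaws open and shut, and the axes are right-handed (so a half turn about z gives the same grasp; the last joint's range is limited). The gripper opens to 85 mm and grips with 20 to 120 N. Pads are 22 mm wide; open, the fingers measure 114 mm over their backs; the gripper's body (76 mm by 85 mm) begins 54 mm behind the grasp point. The pads swing forward as they close: fully open they stand 13 mm farther back than shut.
Start: joints at [1.139, 0.423, 1.63, -0, 1.089, -0.019], TCP at [250.702, 572.497, 248.319] pointing down, gripper open.
Joint ranges: [-3, 3], [-0.9, 2.11], [0.09, 2.58], [-1.31, 4.45], [0.11, 2.69], [-2.54, 2.54]. Speed limits (rad/s): [2.39, 2.39, 3.01, 3.14, 3.14, 3.14].

### API

Orientations are given as a unit quaternion [x, y, z, w].
In Python, from cell import read_state, vision, env gives the robot as it stands.
- The arm moves only by the shell command python3 -m inch 'ROWS' [FORCE]. ROWS is a JSON object of lists of equal length, an entry for each row: "xyz": the shift along the tool's x, y, z in cm, a list of three; "rot": the turn, a rotation vector about the tool's x, y, z in rad, a list of three; "claw": the finger opening in cm, from 0 to 8.54. In form: {"xyz": [[tx, ty, tz], ...], "rot": [[rx, ry, rz], ...], "claw": [claw, ...]}. A call has 1 to 12 rows; each row is the pose to reach, as a shift and turn from the pose commanded when the call began, along the tool's axes at that moment; what a row does not reach only later rows make up. A row lasts 1/10 s, in which the tool goes at most 50 mm and 8.59 degrees, less where a joint would pass 70% of its speed; a pose out of reach is approached as far as the arm can. A call with a gripper value outside its range is refused whole. The fingers move at their own pace and stop on an object; FORCE is the grip in N (left out, the last holds). Time passes only in rows, so rows that repeat a pose let the fingers close. It gives the time, the measured TCP pose, the force and the opening at its end, in the units of the state.
- read_state(): the state, without advancing time (a new reading comes with each control period).
- vision.capture(name): name is "scene" or "top"; returns a dict with "image" (480x640x3 uint8, red, green, blue), "fx", "fy", "cx", "cy" (pixels), "k1" (the pictures are not rectified: a ray, as slopes to the right and down, at radius r is drawn at 1 + k1 r^2 times it, then the intrinsics apply), "T" (4x4, takes a point from camera to world coordinates). Camera axes: x right, y up, looking along -z (the intrinsics and any distortion apply to the point x, -y, -z); pixel columns grow to the right and rows downward; lengths in mm; the calibration is good to about 2 mm. A picture is of the moment at which its call begins. There is no depth.
- env.finish_job(): hands the job in, once; it reports no verdict.
The state is a dict: "time": time; "joints": joint angles; "qvel": joint speeds; "tau": joint torques, N m; "position": TCP position; "eef_rot": TCP orientation; "wrist_force": force on the tool from outside, world axes, zero at the start; "ft_torque": the same for the moment, N m; "opening": finger opening in mm.
Only numpy, scipy, OpenCV 4.12 (cv2) and the standard library are available. Lean on these libraries where they do the work, as an engineer would, in place of code of your own. Each camera call takes 0.05 s, during which the arm holds its last target.

### The job

The balance has been checked, so pick the four steel check weights out from among the glassware and put them back upright, each in the wooden stand whose well is made for its size. Work from the largest weight down to the smallest, setting each one down gently in its well rather than dropping it. Leave the flask and the beaker standing where they are.

Things in the scene. Friction and masses are not known exactly. Their poses are not given: they have to be found in the camera images.
- weight_1: the largest of four loose stainless-steel balance check weights, standing upright on the worktop: a plain cylinder 55 mm in diameter and 40 mm high, above it a thinner neck 6 mm high and then a round knob 26 mm in diameter and 14 mm high (knob from 46 to 60 mm above the underside, 60 mm in all), about 0.7 kg, best gripped from above by the knob; origin at the centre of its underside, z up its axis
- weight_2: the second largest of four loose stainless-steel balance check weights, standing upright on the worktop: a plain cylinder 44 mm in diameter and 34 mm high, above it a thinner neck 6 mm high and then a round knob 22 mm in diameter and 14 mm high (knob from 40 to 54 mm above the underside, 54 mm in all), about 0.4 kg, best gripped from above by the knob; origin at the centre of its underside, z up its axis
- weight_3: the third largest (second smallest) of four loose stainless-steel balance check weights, standing upright on the worktop: a plain cylinder 33 mm in diameter and 28 mm high, above it a thinner neck 6 mm high and then a round knob 18 mm in diameter and 14 mm high (knob from 34 to 48 mm above the underside, 48 mm in all), about 0.18 kg, best gripped from above by the knob; origin at the centre of its underside, z up its axis
- weight_4: the smallest of four loose stainless-steel balance check weights, standing upright on the worktop: a plain cylinder 22 mm in diameter and 24 mm high, above it a thinner neck 6 mm high and then a round knob 14 mm in diameter and 14 mm high (knob from 30 to 44 mm above the underside, 44 mm in all), about 0.07 kg, best gripped from above by the knob; origin at the centre of its underside, z up its axis
- stand_1: the stand of the largest weight: a square light-wood block 86 x 86 mm and 16 mm high, fixed to the worktop, with one round well 68 mm in diameter and 10 mm deep in the middle of its top, lined with a grey felt disc (floor of the well 6 mm above the worktop), so that its weight goes in with about 6 mm to spare all round; origin at the centre of its underside, z up, x and y along the sides of the square
- stand_2: the stand of the second largest weight: a square light-wood block 75 x 75 mm and 16 mm high, fixed to the worktop, with one round well 57 mm in diameter and 10 mm deep in the middle of its top, lined with a grey felt disc (floor of the well 6 mm above the worktop), so that its weight goes in with about 6 mm to spare all round; origin at the centre of its underside, z up, x and y along the sides of the square
- stand_3: the stand of the third largest (second smallest) weight: a square light-wood block 64 x 64 mm and 16 mm high, fixed to the worktop, with one round well 46 mm in diameter and 10 mm deep in the middle of its top, lined with a grey felt disc (floor of the well 6 mm above the worktop), so that its weight goes in with about 6 mm to spare all round; origin at the centre of its underside, z up, x and y along the sides of the square
- stand_4: the stand of the smallest weight: a square light-wood block 53 x 53 mm and 16 mm high, fixed to the worktop, with one round well 35 mm in diameter and 10 mm deep in the middle of its top, lined with a grey felt disc (floor of the well 6 mm above the worktop), so that its weight goes in with about 6 mm to spare all round; origin at the centre of its underside, z up, x and y along the sides of the square
- flask: loose conical glass flask with a red stopper, 75 mm across its foot, 114 mm high, standing among the weights; not to be moved; origin at the centre of its underside
- beaker: loose open glass beaker with a spout, 60 x 54 mm, 70 mm high, standing among the weights; not to be moved; origin at the centre of its underside
There are look-alikes about, which are no part of the job. What is shaped like the weight_1 but purple or red is not meant.

How it is judged:
By the outcome, as a careful person would: the job done as asked, in the order asked, and still so for the second after the job is handed in, with the robot touching nothing.
It also fails if it takes over 109 s, if anything falls off the work surface, if the arm or the gripper's body presses on something with over 40 N, if the wrist force passes 120 N, or if a joint passes its speed limit or range.

## Working session

There is one attempt and no reset: what is moved stays moved. The work goes in short steps, Python scripts to look and compute and a shell command to move; the robot and the scene stay as the last step left them, time stands still between calls to the robot, and variables do not carry over. Pictures are saved under pics/ and viewed, and the job is handed in when it is done.

```bash
ls; mkdir -p pics; python3 - <<'E'
from cell import read_state, vision, env
import cv2, pickle
print(read_state())
for n in ("scene","top"):
    c=vision.capture(n); cv2.imwrite(f"pics/{n}0.png",c["image"][:,:,::-1]); pickle.dump(c,open(f"{n}0.pkl","wb"))
    print({k:v for k,v in c.items() if k!="image"})
E
```

```text
pics
{'time': 0.0, 'joints': array([ 1.13899640e+00,  4.23855357e-01,  1.63068453e+00,  1.55746801e-05,
        1.08860922e+00, -1.90043875e-02]), 'qvel': array([-0.00122391,  0.00069833,  0.00037635, -0.00072955, -0.00028946,
        0.00031683]), 'tau': array([ 7.04604772e-04, -5.57392359e+01, -2.81743705e+01,  1.91027611e-04,
        7.24365513e-03,  9.56008478e-06]), 'position': array([250.4897563 , 572.03980718, 247.53875771]), 'eef_rot': array([ 8.37011767e-01,  5.47184335e-01, -6.63021861e-04,  4.07537600e-04]), 'wrist_force': array([-0.51975863, -0.72453994, -0.52671735]), 'ft_torque': array([-0.0099969 ,  0.0194921 , -0.02099975]), 'opening': 85.8000270711753}
{'fx': 537.9038500784235, 'fy': 537.9038500784235, 'cx': 320.5988150609345, 'cy': 228.61340955778877, 'k1': -0.12069406811362657, 'T': array([[ 7.47154087e-01,  4.32978947e-01, -5.04271754e-01,
        -5.09729076e+01],
       [-6.64649732e-01,  4.85323554e-01, -5.68068466e-01,
        -7.11957062e+02],
       [-1.22672659e-03,  7.59598762e-01,  6.50390818e-01,
         8.35115869e+02],
       [ 0.00000000e+00,  0.00000000e+00,  0.00000000e+00,
         1.00000000e+00]])}
{'fx': 463.11922464430614, 'fy': 463.11922464430614, 'cx': 318.2768675213217, 'cy': 241.20669877325147, 'k1': -0.08647539791649958, 'T': array([[ 7.73929648e-04,  9.80314534e-01, -1.97440661e-01,
         3.34191855e+02],
       [-9.99999617e-01,  8.39172855e-04,  2.46777916e-04,
        -2.63371123e+01],
       [ 4.07606821e-04,  1.97440395e-01,  9.80314809e-01,
         1.14825117e+03],
       [ 0.00000000e+00,  0.00000000e+00,  0.00000000e+00,
         1.00000000e+00]])}
```

View pics/scene0.png

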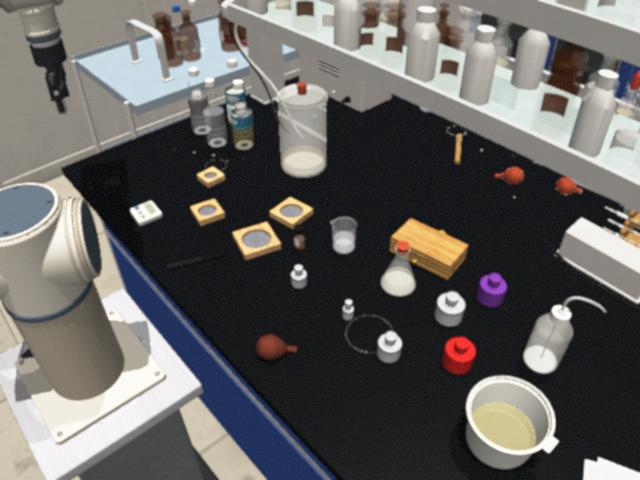

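View pics/top0.png

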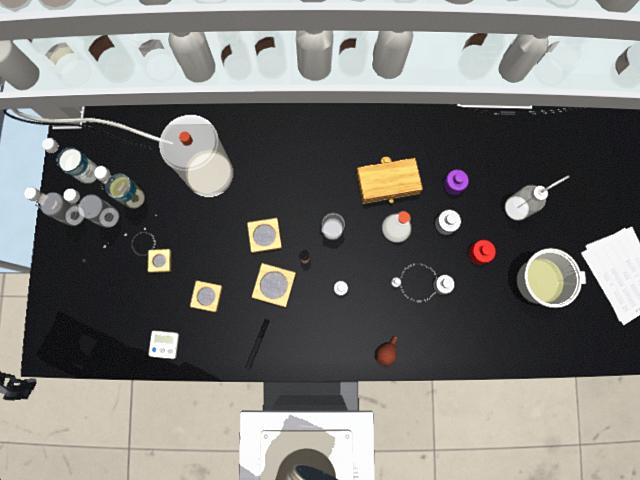

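```bash
cat > h.py <<'E'
import numpy as np, cv2, pickle
def ray(c,u,v):
    d=np.array([[ (u-c["cx"])/c["fx"], (v-c["cy"])/c["fy"] ]])
    K=np.eye(3); p=cv2.undistortPoints(d.reshape(1,1,2),K,np.array([c["k1"],0,0,0.]))[0,0]
    T=c["T"]; w=T[:3,:3]@np.array([p[0],-p[1],-1.]); return T[:3,3],w/np.linalg.norm(w)
def onplane(c,u,v,z):
    o,d=ray(c,u,v); return o+d*(z-o[2])/d[2]
def proj(c,P):
    T=c["T"]; q=T[:3,:3].T@(np.array(P,float)-T[:3,3])
    a,b=q[0]/-q[2],-q[1]/-q[2]; f=1+c["k1"]*(a*a+b*b)
    return c["cx"]+c["fx"]*a*f,c["cy"]+c["fy"]*b*f
def tri(c1,p1,c2,p2):
    o1,d1=ray(c1,*p1);o2,d2=ray(c2,*p2)
    A=np.c_[d1,-d2]; s=np.linalg.lstsq(A,o2-o1,rcond=None)[0]
    a=o1+s[0]*d1;b=o2+s[1]*d2
    return (a+b)/2,np.linalg.norm(a-b)
E
python3 - <<'E'
import cv2,pickle
from h import *
t=pickle.load(open("top0.pkl","rb"));s=pickle.load(open("scene0.pkl","rb"))
im=t["image"][:,:,::-1]
cv2.imwrite("pics/a.png",cv2.resize(im[190:310,320:480],None,fx=5,fy=5,interpolation=cv2.INTER_CUBIC))
im2=s["image"][:,:,::-1]
cv2.imwrite("pics/b.png",cv2.resize(im2[240:380,280:480],None,fx=4,fy=4,interpolation=cv2.INTER_CUBIC))
cv2.imwrite("pics/c.png",cv2.resize(im[210:320,140:300],None,fx=5,fy=5,interpolation=cv2.INTER_CUBIC))
for u,v,z in [(448,221,30),(445,284,30),(341,288,30),(396,282,30),(264,235,16),(274,285,16),(206,296,16),(159,261,16)]: print(u,v,onplane(t,u,v,z).round())
E
```

```text
448 221 [ 611. -351.   30.]
445 284 [ 453. -335.   30.]
341 288 [444. -82.  30.]
396 282 [ 459. -215.   30.]
264 235 [578. 109.  16.]
274 285 [453.  82.  16.]
206 296 [425. 248.  16.]
159 261 [511. 371.  16.]
```

View pics/a.png

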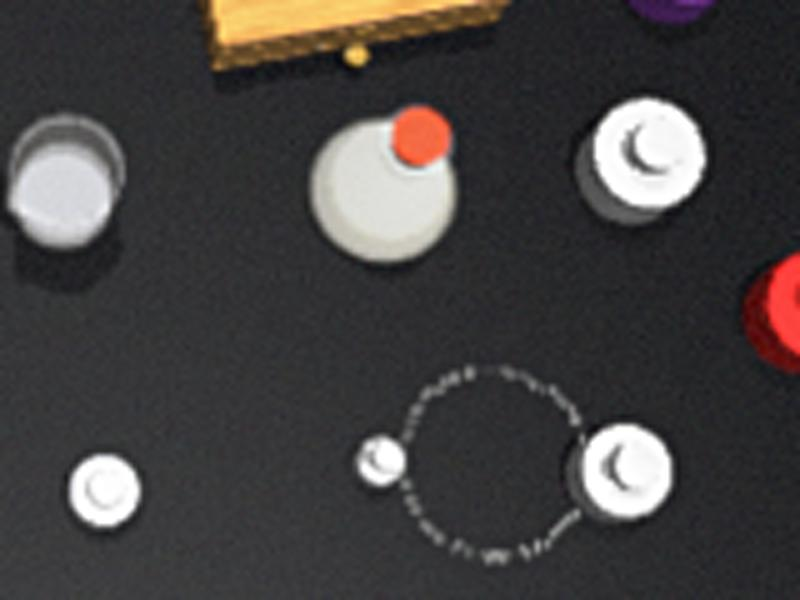

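View pics/b.png

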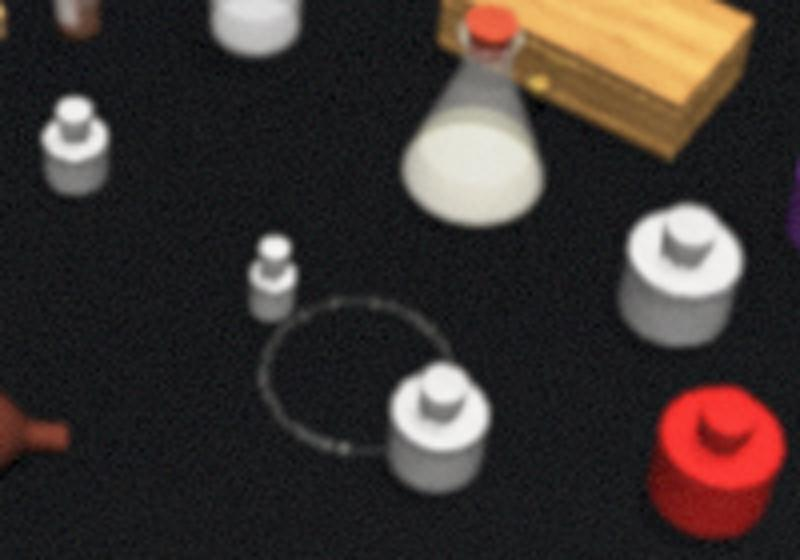

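View pics/c.png

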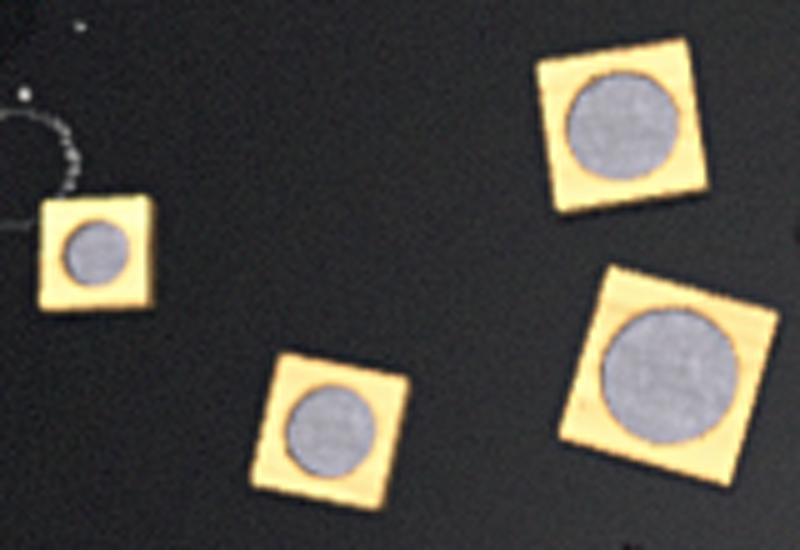

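```bash
cat > meas.py <<'E'
from h import *
def blob(c,m,u,v):
    n,l,st,ce=cv2.connectedComponentsWithStats(m.astype(np.uint8))
    d=np.hypot(*(ce[1:]-[u,v]).T)+ (st[1:,4]<15)*999; k=1+d.argmin()
    cn=max(cv2.findContours((l==k).astype(np.uint8),0,cv2.CHAIN_APPROX_NONE)[0],key=len)
    return st[k,4],ce[k],cn
if __name__=="__main__":
    t=pickle.load(open("top0.pkl","rb"));s=pickle.load(open("scene0.pkl","rb"))
    W=[(448,221,40,(450,308)),(445,284,34,(389,346)),(341,288,28,(299,276)),(396,282,24,(348,309))]
    for i,(u,v,z,q) in enumerate(W):
        for c,(a,b) in((t,(u,v)),(s,q)):
            g=c["image"].min(2)
            for th in(170,200):
                A,ce,cn=blob(c,g>th,a,b)
                e=cv2.fitEllipse(cn); 
                print("w",i+1,th,A,np.round(ce,1),np.round(e[0],1),"ax",np.round(e[1],1),"ell@z",onplane(c,*e[0],z).round(1))
    S=[(264,235),(274,285),(206,296),(159,261)]
    S2=[(291,211),(257,239),(208,211),(210,177)]
    for i,(p,p2) in enumerate(zip(S,S2)):
        for c,(a,b) in((t,p),(s,p2)):
            I=c["image"].astype(int); 
            felt=(abs(I[:,:,0]-I[:,:,2])<45)&(I.min(2)>95)
            A,ce,cn=blob(c,felt,a,b); e=cv2.fitEllipse(cn)
            print("s",i,A,np.round(e[0],1),"ax",np.round(e[1],1),"@6",onplane(c,*e[0],6).round(1),end=" ")
            y=(I[:,:,0]>190)&(I[:,:,0]-I[:,:,2]>45)
            A,ce,cn=blob(c,y,a,b)
            r=cv2.minAreaRect(cn); P=cv2.boxPoints(r)
            Q=np.array([onplane(c,*x,16)[:2] for x in P]); print("rect c@16",onplane(c,*r[0],16).round(1),"sides",np.linalg.norm(Q-np.roll(Q,1,0),axis=1).round(), "ang",np.degrees(np.arctan2(*(Q[1]-Q[0])[::-1])).round())
    
E
python3 meas.py
```

```text
w 1 170 339 [449.4 220.1] [449.3 220.2] ax [20.  21.4] ell@z [ 610.9 -351.7   40. ]
w 1 200 321 [449.6 220.2] [449.3 220.2] ax [19.8 21. ] ell@z [ 610.9 -351.8   40. ]
w 1 170 398 [451.  302.9] [451.  302.8] ax [20.8 26.7] ell@z [ 607.9 -356.8   40. ]
w 1 200 337 [451.  302.8] [450.8 302.7] ax [19.8 25.7] ell@z [ 607.9 -356.5   40. ]
w 2 170 237 [445.1 283.7] [444.9 283.6] ax [16.5 17.6] ell@z [ 453.9 -334.1   34. ]
w 2 200 224 [445.1 283.7] [444.9 283.6] ax [16.4 17.3] ell@z [ 453.8 -334.    34. ]
w 2 170 319 [389.7 342. ] [389.7 342. ] ax [20.  22.2] ell@z [ 451.4 -337.9   34. ]
w 2 200 257 [389.9 342. ] [389.7 342. ] ax [18.7 21.2] ell@z [ 451.3 -337.9   34. ]
w 3 170 150 [340.5 287.6] [340.5 287.6] ax [13. 13.] ell@z [445.4 -80.4  28. ]
w 3 200 142 [340.5 287.6] [340.4 287.6] ax [12.5 12.9] ell@z [445.4 -80.4  28. ]
w 3 170 83 [298.3 275.4] [298.3 274.3] ax [ 9.6 13.7] ell@z [441.9 -86.1  28. ]
w 3 200 61 [298.6 275.5] [298.4 274. ] ax [ 9.1 12.6] ell@z [442.6 -85.6  28. ]
w 4 170 60 [396.1 281.9] [396.2 281.9] ax [7.6 8.5] ell@z [ 459.5 -216.9   24. ]
w 4 200 51 [396.3 282.1] [3
[... 510 characters left out ...]
4.4  84.5   6. ] rect c@16 [453.7  83.8  16. ] sides [87. 88. 88. 88.] ang -15.0
s 1 378 [256.  238.8] ax [16.1 27.5] @6 [455.7  84.8   6. ] rect c@16 [451.9  78.1  16. ] sides [ 88. 101.  91.  95.] ang -14.0
s 2 249 [205.7 295.8] ax [16.6 17.3] @6 [426.3 251.7   6. ] rect c@16 [425.7 249.8  16. ] sides [65. 65. 66. 65.] ang -10.0
s 2 115 [206.8 210.2] ax [ 7.7 16.2] @6 [427.7 252.8   6. ] rect c@16 [424.1 244.4  16. ] sides [68. 74. 70. 71.] ang -9.0
s 3 127 [158.8 260.3] ax [11.3 12.5] @6 [514.9 375.4   6. ] rect c@16 [514.  372.7  16. ] sides [56. 54. 56. 53.] ang -90.0
s 3 38 [210.  175.3] ax [ 3.5 10.3] @6 [516.  376.4   6. ] rect c@16 [511.7 365.6  16. ] sides [59. 70. 61. 67.] ang 4.0
```

Candidates in the top image: steel weights at (449,220), (445,284), (340,288) and (396,282), in descending size. The look-alikes are purple at (457,181) and red at (483,252). The crops confirm the four silver ones by their size order. The ring at (418,283) is a flat stain. The stands' sides measure 88, 77, 65 and 55 mm, so 1 is at (273,285), 2 at (264,235), 3 at (206,296) and 4 at (159,260).

Next is the approach to weight_1, turning the tool so its x lies along world x.

```bash
cat > go.py <<'E'
import sys
from cell import read_state
from scipy.spatial.transform import Rotation as R
import numpy as np
def go(*P):
    s=read_state(); r=R.from_quat(s["eef_rot"])
    print("t",round(s["time"],2),"pos",s["position"].round(1),"F",s["wrist_force"].round(1),"open",round(s["opening"],1),"yaw",round(np.arctan2(*r.as_matrix()[1::-1,0]),4),"toolz",r.as_matrix()[:,2].round(4))
    for p in P: print("shift cm",(r.inv().apply(np.array(p)-s["position"])/10).round(2))
    want=R.from_matrix(np.array([[1,0,0],[0,-1,0],[0,0,-1]]).T)
    print("rot",(r.inv()*want).as_rotvec().round(4))
if __name__=="__main__": go(*eval(sys.argv[1]))
E
python3 go.py '[(611,-352,248)]'
python3 -m inch '{"xyz":[[-2,2,0],[-5,5,0],[-8.5,8.5,0],[-12,12,0],[-15.5,15.5,0],[-19,19,0],[-22.5,22.5,0],[-26,26,0],[-29.5,29.5,0],[-33,33,0],[-36.5,36.5,0],[-40,40,0]],"rot":[[0,0,0.1],[0,0,0.2],[0,0,0.3],[0,0,0.4],[0,0,0.5],[0,0,0.6],[0,0,0.7],[0,0,0.8],[0,0,0.9],[0,0,1.0],[0,0,1.1],[0,0,1.157]],"claw":[6,6,6,6,6,6,6,6,6,6,6,6]}' 70
python3 go.py '[(611,-352,248)]'
```

```text
t 0.1 pos [250.5 572.1 247.6] F [ 0.9 -1.1  0.5] open 85.1 yaw 1.158 toolz [-6.0e-04 -1.3e-03 -1.0e+00]
shift cm [-7.018e+01  7.009e+01  6.000e-02]
rot [8.000e-04 1.200e-03 1.158e+00]
time: 1.3
position: [456.8, 43.6, 248.3]
eef_rot: [1.0, -0.001, 0.0, -0.0]
wrist_force: [1.4, 0.5, 0.0]
opening: 59.9
t 1.3 pos [456.8  43.6 248.3] F [1.4 0.5 0. ] open 59.9 yaw -0.0026 toolz [ 1.e-04  1.e-04 -1.e+00]
shift cm [1.552e+01 3.952e+01 3.000e-02]
rot [-0.0001 -0.0001 -0.0026]
```

```bash

python3 -m inch '{"xyz":[[1.5,4,0],[3,8,0],[4.5,12,0],[6.5,16,0],[8,20,0],[9.5,24,0],[11,28,0],[12.5,32,0],[14,36,0],[15.5,39.5,0],[15.5,39.5,0],[15.5,39.5,0]],"rot":[[0,0,0],[0,0,0],[0,0,0],[0,0,0],[0,0,0],[0,0,0],[0,0,0],[0,0,0],[0,0,0],[0,0,0],[0,0,0],[0,0,0]],"claw":[6,6,6,6,6,6,6,6,6,6,6,6]}' 
python3 go.py '[(611,-352,60)]'
```

```text
time: 2.5
position: [611.5, -349.5, 247.2]
eef_rot: [1.0, -0.0, -0.001, -0.001]
wrist_force: [-0.9, 0.6, 0.4]
opening: 60.1
t 2.5 pos [ 611.5 -349.5  247.2] F [-0.9  0.6  0.4] open 60.1 yaw -0.0003 toolz [-0.0015  0.0012 -1.    ]
shift cm [-0.02  0.28 18.72]
rot [-0.0012  0.0015 -0.0003]
```

```bash

python3 -m inch '{"xyz":[[0,0.2,3],[0,0.25,7],[0,0.25,10],[0,0.25,12.5],[0,0.25,13.7],[0,0.25,13.7],[0,0.25,13.7]],"rot":[[0,0,0],[0,0,0],[0,0,0],[0,0,0],[0,0,0],[0,0,0],[0,0,0]],"claw":[6,6,6,6,6,6,6]}' 
python3 go.py '[(611,-352,60)]'
cat > look.py <<'E'
import sys,cv2,pickle
from cell import vision
from h import *
# look.py tag x y  : crops around world point z=40
tag,x,y=sys.argv[1],float(sys.argv[2]),float(sys.argv[3]); out=[]
for n in("scene","top"):
    c=vision.capture(n);pickle.dump(c,open(f"{n}_{tag}.pkl","wb"))
    u,v=map(int,proj(c,(x,y,40))); u0=max(0,min(u-40,560));v0=max(0,min(v-45,390)); print(n,"crop origin",u0,v0,"x5")
    out.append(cv2.resize(c["image"][v0:v0+90,u0:u0+80,::-1],(400,450),interpolation=cv2.INTER_CUBIC))
cv2.imwrite(f"pics/{tag}.png",np.hstack(out))
E
python3 look.py w1a 611 -352
```

```text
time: 3.2
position: [612.5, -351.4, 112.4]
eef_rot: [1.0, 0.001, 0.0, 0.0]
wrist_force: [0.2, 0.5, 0.2]
opening: 59.9
t 3.2 pos [ 612.5 -351.4  112.4] F [0.2 0.5 0.2] open 59.9 yaw 0.0016 toolz [ 8.e-04 -5.e-04 -1.e+00]
shift cm [-0.16  0.06  5.24]
rot [ 0.0005 -0.0008  0.0016]
scene crop origin 410 255 x5
top crop origin 409 175 x5
```

View pics/w1a.png

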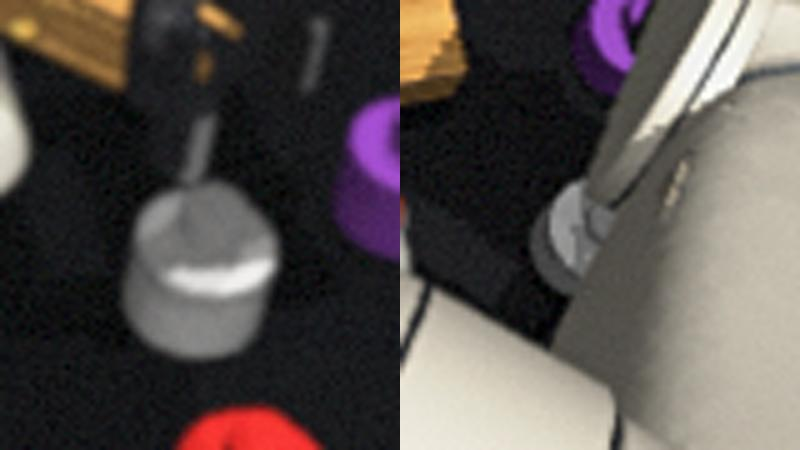

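```bash
python3 - <<'E'
from h import *
c=pickle.load(open("scene_w1a.pkl","rb"))
for z in (95,100,105):
  for dx in(-30,30): print(z,dx,np.round((np.array(proj(c,(612.3+dx,-351.6,z)))-[410,255])*5))
t=pickle.load(open("top0.pkl","rb"))
print("knob top exp scene",np.round((np.array(proj(c,(611,-352,60)))-[410,255])*5))
E
```

```text
95 -30 [175. 168.]
95 30 [272.  92.]
100 -30 [177. 159.]
100 30 [274.  83.]
105 -30 [179. 150.]
105 30 [276.  74.]
knob top exp scene [208. 194.]
```

```bash
python3 - <<'E'
from h import *
c=pickle.load(open("scene0.pkl","rb"))
for p,z in [((452,295.5),60),((390.3,334.5),54),((298.5,266.5),48),((348.5,301),44)]: print(onplane(c,*p,z).round(1))
E
python3 -m inch '{"xyz":[[-0.1,0.05,1.5],[-0.1,0.05,3],[-0.1,0.05,4.2],[-0.1,0.05,5.0],[-0.1,0.05,5.0],[-0.1,0.05,5.0]],"rot":[[0,0,0],[0,0,0],[0,0,0],[0,0,0],[0,0,0],[0,0,0]],"claw":[6,6,6,6,6,6]}' 70
python3 go.py '[(611,-352,60)]'
```

```text
[ 607.9 -355.3   60. ]
[ 452.1 -336.4   54. ]
[444.4 -84.4  48. ]
[ 458.3 -220.2   44. ]
time: 3.9
position: [611.0, -352.2, 60.9]
eef_rot: [1.0, 0.0, -0.0, -0.0]
wrist_force: [-0.1, 0.2, -0.0]
opening: 59.9
t 3.9 pos [ 611.  -352.2   60.9] F [-0.1  0.2 -0. ] open 59.9 yaw 0.001 toolz [-5.e-04  3.e-04 -1.e+00]
shift cm [ 0.   -0.02  0.09]
rot [-0.0003  0.0005  0.001 ]
```

```bash

python3 -m inch '{"xyz":[[0,0,0],[0,0,0],[0,0,0],[0,0,0],[0,0,0],[0,0,0],[0,0,0],[0,0,0]],"rot":[[0,0,0],[0,0,0],[0,0,0],[0,0,0],[0,0,0],[0,0,0],[0,0,0],[0,0,0]],"claw":[3,2,2,2,2,2,2,2]}' 80
python3 go.py '[(611,-352,60)]'
python3 look.py w1b 611 -352
```

```text
time: 4.7
position: [610.9, -352.4, 62.2]
eef_rot: [1.0, 0.001, -0.0, 0.0]
wrist_force: [-3.8, 0.3, 5.3]
opening: 23.0
t 4.7 pos [ 610.9 -352.4   62.2] F [-3.8  0.3  5.3] open 23.0 yaw 0.001 toolz [-0.e+00 -3.e-04 -1.e+00]
shift cm [ 0.01 -0.04  0.22]
rot [0.0003 0.     0.001 ]
scene crop origin 410 255 x5
top crop origin 409 175 x5
```

View pics/w1b.png

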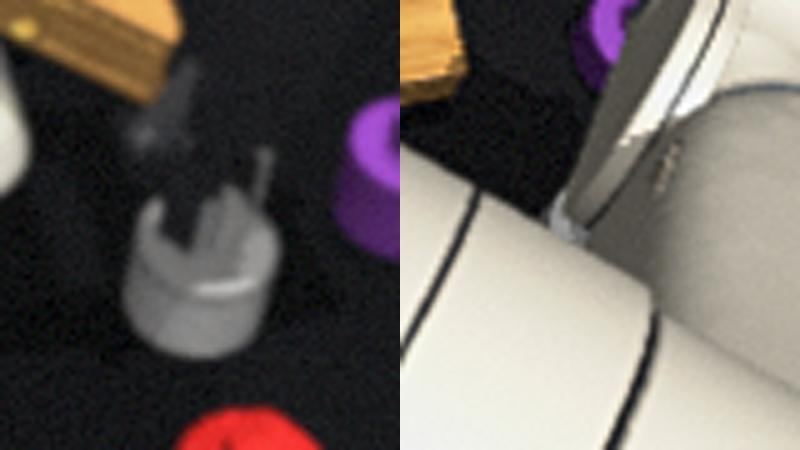

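```bash

python3 -m inch '{"xyz":[[0,0,0],[0,0,0],[0,0,-0.25],[0,0,-0.35],[0,0,-0.35],[0,0,-0.35],[0,0,-0.35],[0,0,-0.35],[0,0,-0.35],[0,0,-0.35]],"rot":[[0,0,0],[0,0,0],[0,0,0],[0,0,0],[0,0,0],[0,0,0],[0,0,0],[0,0,0],[0,0,0],[0,0,0]],"claw":[4,4,4,4,2,2,2,2,2,2]}' 60
python3 go.py '[(611,-352,60)]'
```

```text
time: 5.8
position: [610.8, -352.3, 65.3]
eef_rot: [1.0, 0.0, -0.0, 0.0]
wrist_force: [-3.2, 1.0, 5.3]
opening: 23.5
t 5.8 pos [ 610.8 -352.3   65.3] F [-3.2  1.   5.3] open 23.5 yaw 0.001 toolz [-3.e-04 -0.e+00 -1.e+00]
shift cm [ 0.02 -0.03  0.53]
rot [0.     0.0003 0.001 ]
```

```bash

python3 -m inch '{"xyz":[[0,0,-0.5],[0,0,-1.5],[0,0,-2.5],[0,0,-3.0],[0,0,-3.0],[0,0,-3.0]],"rot":[[0,0,0],[0,0,0],[0,0,0],[0,0,0],[0,0,0],[0,0,0]],"claw":[2,2,2,2,2,2]}'
python3 go.py '[(611,-352,230)]'
python3 look.py w1c 611 -352
```

```text
time: 6.4
position: [611.0, -352.2, 94.9]
eef_rot: [1.0, 0.001, 0.0, 0.0]
wrist_force: [0.5, 0.6, -7.4]
opening: 22.9
t 6.4 pos [ 611.  -352.2   94.9] F [ 0.5  0.6 -7.4] open 22.9 yaw 0.001 toolz [ 2.e-04 -1.e-04 -1.e+00]
shift cm [ -0.    -0.02 -13.51]
rot [ 0.0001 -0.0002  0.001 ]
scene crop origin 410 255 x5
top crop origin 409 175 x5
```

View pics/w1c.png

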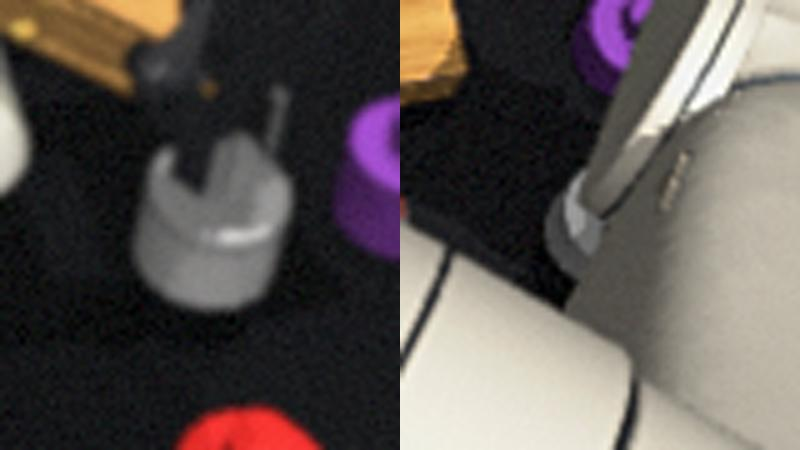

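Weight_1 is lifted about 30 mm and hangs level, with a 7.4 N load. I'll raise it above the flask and carry it to stand_1.

```bash

python3 -m inch '{"xyz":[[0,0,-1],[0,0,-3],[0,0,-5],[0,0,-7.5],[0,0,-10],[0,0,-12],[0,0,-13],[-0.3,-0.8,-13],[-1,-2.8,-13],[-2,-5.6,-13],[-3,-8.4,-13],[-4,-11.2,-13]],"rot":[[0,0,0],[0,0,0],[0,0,0],[0,0,0],[0,0,0],[0,0,0],[0,0,0],[0,0,0],[0,0,0],[0,0,0],[0,0,0],[0,0,0]],"claw":[2,2,2,2,2,2,2,2,2,2,2,2]}'
python3 -m inch '{"xyz":[[-1,-2.8,0],[-2,-5.6,0],[-3,-8.4,0],[-4,-11.2,0],[-5,-14,0],[-6,-16.8,0],[-7,-19.6,0],[-8,-22.4,0],[-9,-25.2,0],[-10,-28,0],[-10.5,-29.5,0],[-10.8,-30.5,0]],"rot":[[0,0,0],[0,0,0],[0,0,0],[0,0,0],[0,0,0],[0,0,0],[0,0,0],[0,0,0],[0,0,0],[0,0,0],[0,0,0],[0,0,0]],"claw":[2,2,2,2,2,2,2,2,2,2,2,2]}'
python3 go.py '[(454,84,110)]'
```

```text
time: 7.7
position: [569.2, -238.3, 223.1]
eef_rot: [1.0, 0.0, -0.001, -0.001]
wrist_force: [0.0, 0.2, -7.5]
opening: 23.2
time: 8.9
position: [460.8, 65.9, 224.0]
eef_rot: [1.0, 0.001, -0.001, 0.0]
wrist_force: [-0.5, -1.0, -6.6]
opening: 23.2
t 8.9 pos [460.8  65.9 224. ] F [-0.5 -1.  -6.6] open 23.2 yaw 0.0023 toolz [-2.1e-03 -1.0e-04 -1.0e+00]
shift cm [-0.65 -1.82 11.4 ]
rot [0.     0.0021 0.0023]
```

```bash

python3 -m inch '{"xyz":[[-0.4,-1,1],[-0.65,-1.75,3],[-0.65,-1.75,5.5],[-0.65,-1.75,8],[-0.65,-1.75,10],[-0.65,-1.75,11.4],[-0.65,-1.75,11.4],[-0.65,-1.75,11.4]],"rot":[[0,0,0],[0,0,0],[0,0,0],[0,0,0],[0,0,0],[0,0,0],[0,0,0],[0,0,0]],"claw":[2,2,2,2,2,2,2,2]}'
python3 go.py '[(454,84,76)]'
python3 look.py s1a 454 84
```

```text
time: 9.7
position: [455.9, 81.9, 110.4]
eef_rot: [1.0, 0.0, -0.001, 0.0]
wrist_force: [0.6, -0.7, -7.0]
opening: 22.7
t 9.7 pos [455.9  81.9 110.4] F [ 0.6 -0.7 -7. ] open 22.7 yaw 0.0005 toolz [-1.1e-03 -2.0e-04 -1.0e+00]
shift cm [-0.19 -0.21  3.44]
rot [0.0002 0.0011 0.0005]
scene crop origin 214 183 x5
top crop origin 232 238 x5
```

View pics/s1a.png

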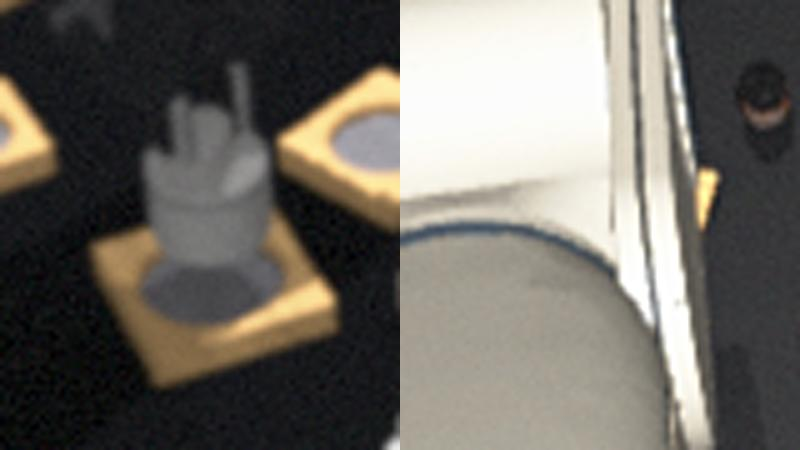

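```bash
cat > pj.py <<'E'
import sys
from h import *
c=pickle.load(open(sys.argv[1],"rb")); o=eval(sys.argv[2])
for p in eval(sys.argv[3]): print(p,np.round((np.array(proj(c,p))-o)*5))
E
python3 pj.py scene_s1a.pkl '[214,183]' '[(455.9,81.9,45),(455.9,81.9,85),(454,84,6),(454,84,16)]+[(454+86/2**.5*np.cos(a),84+86/2**.5*np.sin(a),16) for a in np.radians(-15+45+np.arange(4)*90)]'
```

```text
(455.9, 81.9, 45) [208. 218.]
(455.9, 81.9, 85) [200. 150.]
(454, 84, 6) [208. 282.]
(454, 84, 16) [207. 265.]
(np.float64(506.66402946983834), np.float64(114.40559159102153), 16) [258. 186.]
(np.float64(423.5944084089785), np.float64(136.66402946983834), 16) [ 87. 238.]
(np.float64(401.33597053016166), np.float64(53.59440840897845), 16) [152. 351.]
(np.float64(484.40559159102156), np.float64(31.33597053016168), 16) [329. 293.]
```

Against their predicted pixels, stand corners and weight show the same image offset to within 1 px (about 2 mm), so it is lined up. I'll lower it in small steps until the force shows contact.

```bash

python3 -m inch '{"xyz":[[-0.1,-0.1,0.2],[-0.15,-0.15,0.6],[-0.15,-0.15,1.4],[-0.15,-0.15,2.2],[-0.15,-0.15,2.9],[-0.15,-0.15,3.3],[-0.15,-0.15,3.4],[-0.15,-0.15,3.5],[-0.15,-0.15,3.6]],"rot":[[0,0,0],[0,0,0],[0,0,0],[0,0,0],[0,0,0],[0,0,0],[0,0,0],[0,0,0],[0,0,0]],"claw":[2,2,2,2,2,2,2,2,2]}'
python3 go.py '[(454,84,71)]'
```

```text
time: 10.7
position: [454.8, 83.7, 74.9]
eef_rot: [1.0, 0.0, 0.0, -0.0]
wrist_force: [-0.1, 0.2, -6.5]
opening: 23.2
t 10.7 pos [454.8  83.7  74.9] F [-0.1  0.2 -6.5] open 23.2 yaw 0.001 toolz [ 4.e-04  1.e-04 -1.e+00]
shift cm [-0.08 -0.03  0.39]
rot [-0.0001 -0.0004  0.001 ]
```

```bash

python3 -m inch '{"xyz":[[0,0,0.05],[0,0,0.1],[0,0,0.15],[0,0,0.15]],"rot":[[0,0,0],[0,0,0],[0,0,0],[0,0,0]],"claw":[2,2,2,2]}'
python3 go.py '[(454,84,71)]'
```

```text
time: 11.1
position: [454.6, 83.6, 73.4]
eef_rot: [1.0, 0.001, 0.0, -0.0]
wrist_force: [0.1, -0.2, -6.6]
opening: 23.0
t 11.1 pos [454.6  83.6  73.4] F [ 0.1 -0.2 -6.6] open 23.0 yaw 0.001 toolz [ 1.e-04  0.e+00 -1.e+00]
shift cm [-0.06 -0.04  0.24]
rot [-0.     -0.0001  0.001 ]
```

```bash

python3 -m inch '{"xyz":[[0,0,0.05],[0,0,0.1],[0,0,0.15],[0,0,0.15]],"rot":[[0,0,0],[0,0,0],[0,0,0],[0,0,0]],"claw":[2,2,2,2]}'
python3 go.py '[(454,84,71)]'
```

```text
time: 11.5
position: [454.6, 83.6, 71.8]
eef_rot: [1.0, 0.0, -0.0, 0.0]
wrist_force: [-0.1, -0.2, -7.7]
opening: 22.8
t 11.5 pos [454.6  83.6  71.8] F [-0.1 -0.2 -7.7] open 22.8 yaw 0.0009 toolz [-1.e-04 -0.e+00 -1.e+00]
shift cm [-0.06 -0.04  0.08]
rot [0.     0.0001 0.0009]
```

```bash

python3 -m inch '{"xyz":[[0,0,0.05],[0,0,0.1],[0,0,0.1]],"rot":[[0,0,0],[0,0,0],[0,0,0]],"claw":[2,2,2]}'
python3 go.py '[(454,84,71)]'
```

```text
time: 11.8
position: [454.4, 83.6, 71.3]
eef_rot: [1.0, 0.0, -0.0, 0.0]
wrist_force: [-2.7, 0.1, 4.4]
opening: 23.1
t 11.8 pos [454.4  83.6  71.3] F [-2.7  0.1  4.4] open 23.1 yaw 0.001 toolz [-2.e-04 -0.e+00 -1.e+00]
shift cm [-0.04 -0.04  0.03]
rot [0.     0.0002 0.001 ]
```

It is seated: contact at TCP z 71.3 matches the 6 mm well floor. Now I release and retreat.

```bash

python3 -m inch '{"xyz":[[0,0,0],[0,0,0],[0,0,0],[0,0,0],[0,0,-1],[0,0,-3],[0,0,-6],[0,0,-9],[0,0,-12],[0,0.2,-14],[0,2,-14.5],[0,4,-14.5]],"rot":[[0,0,0],[0,0,0],[0,0,0],[0,0,0],[0,0,0],[0,0,0],[0,0,0],[0,0,0],[0,0,0],[0,0,0],[0,0,0],[0,0,0]],"claw":[3,3.8,4.5,4.5,4.5,4.5,4.5,5,5,5,5,5]}'
python3 go.py '[(453.5,-334,215)]'
python3 look.py s1b 454 84
```

```text
time: 13.0
position: [455.4, 43.6, 217.9]
eef_rot: [1.0, 0.001, 0.002, -0.0]
wrist_force: [-0.1, 0.9, -0.3]
opening: 50.0
t 13.0 pos [455.4  43.6 217.9] F [-0.1  0.9 -0.3] open 50.0 yaw 0.0024 toolz [ 3.7e-03  3.0e-04 -1.0e+00]
shift cm [-0.28 37.76  0.28]
rot [-0.0003 -0.0037  0.0024]
scene crop origin 214 183 x5
top crop origin 232 238 x5
```

View pics/s1b.png

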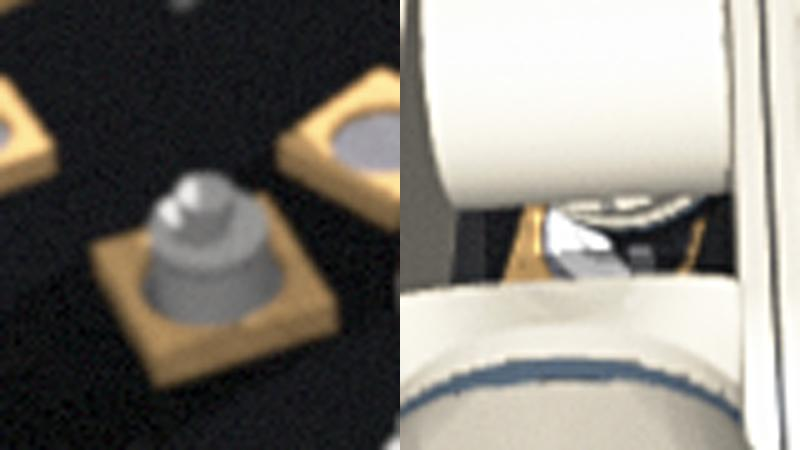

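Weight_1 stands upright in its well. On to weight_2.

```bash

python3 -m inch '{"xyz":[[0,2,0],[0,6,0],[0,10,0],[0,14,0],[0,18,0],[0,22,0],[0,26,0],[-0.1,30,0],[-0.2,34,0],[-0.2,37,0],[-0.2,37.8,0],[-0.2,37.8,2]],"rot":[[0,0,0],[0,0,0],[0,0,0],[0,0,0],[0,0,0],[0,0,0],[0,0,0],[0,0,0],[0,0,0],[0,0,0],[0,0,0],[0,0,0]],"claw":[5,5,5,5,5,5,5,5,5,5,5,5]}' 60
python3 go.py '[(453.5,-334,100)]'
```

```text
time: 14.3
position: [454.6, -336.1, 197.8]
eef_rot: [1.0, -0.0, 0.002, 0.001]
wrist_force: [0.1, -0.2, 0.3]
opening: 49.7
t 14.3 pos [ 454.6 -336.1  197.8] F [ 0.1 -0.2  0.3] open 49.7 yaw -0.0009 toolz [ 0.004  -0.0029 -1.    ]
shift cm [-0.15 -0.24  9.78]
rot [ 0.0029 -0.004  -0.0009]
```

```bash

python3 -m inch '{"xyz":[[-0.1,-0.2,2],[-0.1,-0.2,5],[-0.1,-0.2,8],[-0.1,-0.2,9.7],[-0.1,-0.2,9.7],[-0.1,-0.2,9.7]],"rot":[[0,0,0],[0,0,0],[0,0,0],[0,0,0],[0,0,0],[0,0,0]],"claw":[5,5,5,5,5,5]}' 60
python3 go.py '[(453.8,-334,57)]'; python3 look.py w2a 454 -334
```

```text
time: 14.9
position: [452.3, -331.6, 99.1]
eef_rot: [1.0, 0.001, -0.0, -0.0]
wrist_force: [0.5, -0.2, 0.2]
opening: 49.8
t 14.9 pos [ 452.3 -331.6   99.1] F [ 0.5 -0.2  0.2] open 49.8 yaw 0.0015 toolz [-4.e-04  5.e-04 -1.e+00]
shift cm [0.15 0.24 4.21]
rot [-0.0005  0.0004  0.0015]
scene crop origin 349 292 x5
top crop origin 405 238 x5
```

View pics/w2a.png

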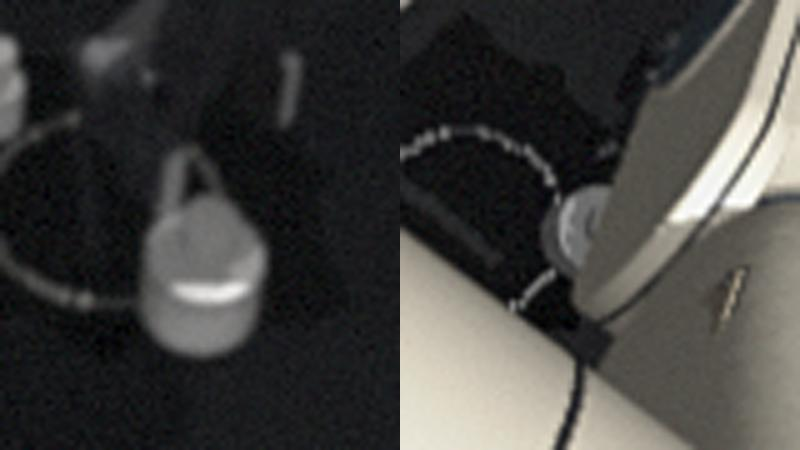

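```bash

python3 -m inch '{"xyz":[[0.15,0.24,1],[0.15,0.24,2],[0.15,0.24,3.2],[0.15,0.24,4],[0.15,0.24,4],[0.15,0.24,4]],"rot":[[0,0,0],[0,0,0],[0,0,0],[0,0,0],[0,0,0],[0,0,0]],"claw":[5,5,5,5,5,5]}' 60
python3 go.py '[(453.8,-334,58)]'
```

```text
time: 15.6
position: [453.3, -334.7, 58.3]
eef_rot: [1.0, 0.0, -0.0, -0.0]
wrist_force: [-0.2, -0.8, 0.6]
opening: 50.1
t 15.6 pos [ 453.3 -334.7   58.3] F [-0.2 -0.8  0.6] open 50.1 yaw 0.001 toolz [-8.e-04  6.e-04 -1.e+00]
shift cm [ 0.05 -0.06  0.03]
rot [-0.0006  0.0008  0.001 ]
```

```bash

python3 -m inch '{"xyz":[[0,0,0],[0,0,0],[0,0,0],[0,0,0],[0,0,0],[0,0,0],[0,0,0]],"rot":[[0,0,0],[0,0,0],[0,0,0],[0,0,0],[0,0,0],[0,0,0],[0,0,0]],"claw":[3,1.6,1.6,1.6,1.6,1.6,1.6]}' 60
python3 go.py '[(453.8,-334,58)]'
python3 -m inch '{"xyz":[[0,0,-0.5],[0,0,-1.5],[0,0,-3],[0,0,-5],[0,0,-5],[0,0,-5]],"rot":[[0,0,0],[0,0,0],[0,0,0],[0,0,0],[0,0,0],[0,0,0]],"claw":[1.6,1.6,1.6,1.6,1.6,1.6]}'
python3 go.py '[(580,110,200)]';python3 look.py w2b 454 -334
```

```text
time: 16.3
position: [453.5, -334.9, 59.3]
eef_rot: [1.0, 0.0, 0.0, 0.0]
wrist_force: [-3.3, -0.3, 5.5]
opening: 19.2
t 16.3 pos [ 453.5 -334.9   59.3] F [-3.3 -0.3  5.5] open 19.2 yaw 0.001 toolz [ 2.e-04 -3.e-04 -1.e+00]
shift cm [ 0.03 -0.09  0.13]
rot [ 0.0003 -0.0002  0.001 ]
time: 16.9
position: [453.9, -335.0, 109.6]
eef_rot: [1.0, 0.001, 0.001, 0.001]
wrist_force: [0.1, -0.3, -4.1]
opening: 19.0
t 16.9 pos [ 453.9 -335.   109.6] F [ 0.1 -0.3 -4.1] open 19.0 yaw 0.0011 toolz [ 0.0014 -0.001  -1.    ]
shift cm [ 12.67 -44.48  -9.07]
rot [ 0.001  -0.0014  0.0011]
scene crop origin 349 292 x5
top crop origin 405 238 x5
```

View pics/w2b.png

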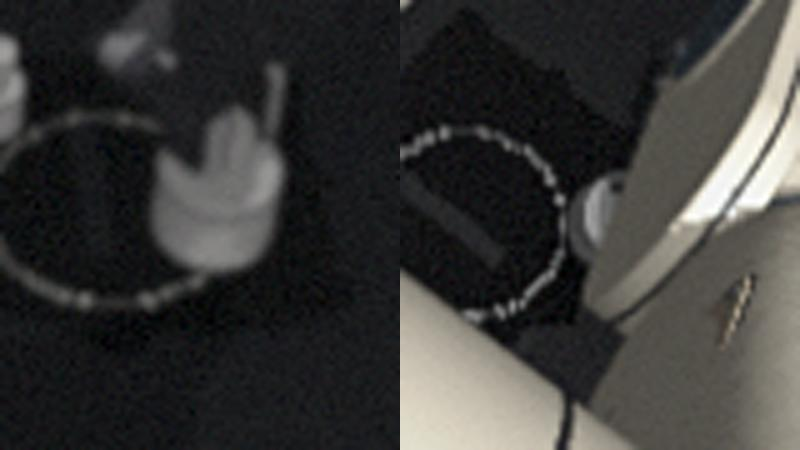

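Weight_2 is held level with a 4.1 N load. I'll carry it to stand_2.

```bash

python3 -m inch '{"xyz":[[0,0,-1.5],[0,0,-4],[0,0,-7],[0,0,-9],[0.3,-1,-10],[1.1,-4,-10],[2,-7,-10],[2.9,-10,-10],[3.7,-13,-10],[4.6,-16,-10],[5.4,-19,-10],[6.3,-22,-10]],"rot":[[0,0,0],[0,0,0],[0,0,0],[0,0,0],[0,0,0],[0,0,0],[0,0,0],[0,0,0],[0,0,0],[0,0,0],[0,0,0],[0,0,0]],"claw":[1.6,1.6,1.6,1.6,1.6,1.6,1.6,1.6,1.6,1.6,1.6,1.6]}'
python3 -m inch '{"xyz":[[0.8,-3,0],[1.7,-6,0],[2.6,-9,0],[3.4,-12,0],[4.3,-15,0],[5.2,-18,0],[6,-20.5,0],[6.3,-22,0],[6.3,-22.4,0.2],[6.3,-22.4,0.5]],"rot":[[0,0,0],[0,0,0],[0,0,0],[0,0,0],[0,0,0],[0,0,0],[0,0,0],[0,0,0],[0,0,0],[0,0,0]],"claw":[1.6,1.6,1.6,1.6,1.6,1.6,1.6,1.6,1.6,1.6]}'
python3 go.py '[(579.8,109.3,100)]'
```

```text
time: 18.2
position: [515.7, -112.6, 208.3]
eef_rot: [1.0, 0.001, -0.001, -0.0]
wrist_force: [1.4, 0.6, -4.4]
opening: 19.2
time: 19.2
position: [578.4, 109.5, 203.4]
eef_rot: [1.0, 0.001, -0.001, 0.0]
wrist_force: [0.0, -0.2, -4.3]
opening: 18.9
t 19.2 pos [578.4 109.5 203.4] F [ 0.  -0.2 -4.3] open 18.9 yaw 0.0019 toolz [-1.e-03 -4.e-04 -1.e+00]
shift cm [1.500e-01 1.000e-02 1.034e+01]
rot [0.0004 0.001  0.0019]
```

```bash

python3 -m inch '{"xyz":[[0.1,0,1.5],[0.1,0,4],[0.1,0,7],[0.1,0,9],[0.1,0,10.3],[0.1,0,10.3],[0.1,0,10.3]],"rot":[[0,0,0],[0,0,0],[0,0,0],[0,0,0],[0,0,0],[0,0,0],[0,0,0]],"claw":[1.6,1.6,1.6,1.6,1.6,1.6,1.6]}'
python3 go.py '[(579.8,109.3,66)]'; python3 look.py s2a 580 110
```

```text
time: 19.9
position: [580.3, 108.9, 100.9]
eef_rot: [1.0, 0.0, -0.0, 0.0]
wrist_force: [0.2, -0.4, -4.4]
opening: 18.8
t 19.9 pos [580.3 108.9 100.9] F [ 0.2 -0.4 -4.4] open 18.8 yaw 0.0003 toolz [-0.e+00 -1.e-04 -1.e+00]
shift cm [-0.05 -0.04  3.49]
rot [0.0001 0.     0.0003]
scene crop origin 250 155 x5
top crop origin 222 187 x5
```

View pics/s2a.png

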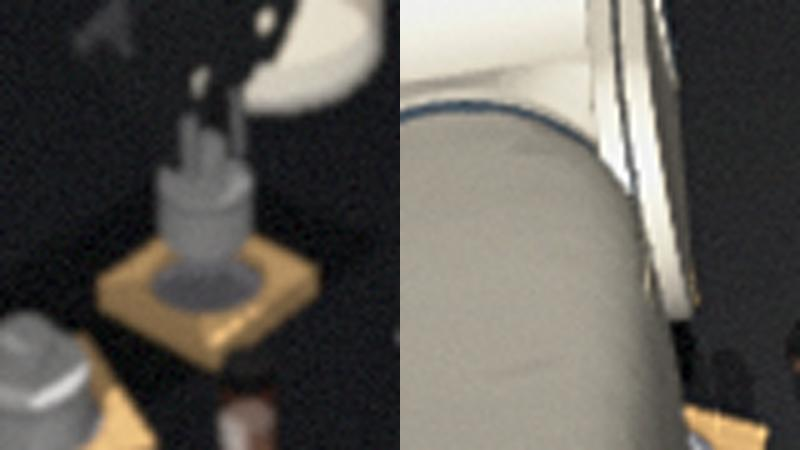

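Weight_2 at crop x ≈ 205 is centred over the felt at x ≈ 208. I'll lower it to just above the expected contact at z 65.3.

```bash

python3 -m inch '{"xyz":[[-0.05,-0.04,0.4],[-0.05,-0.04,1.2],[-0.05,-0.04,2],[-0.05,-0.04,2.7],[-0.05,-0.04,3.1],[-0.05,-0.04,3.3],[-0.05,-0.04,3.35],[-0.05,-0.04,3.4],[-0.05,-0.04,3.4]],"rot":[[0,0,0],[0,0,0],[0,0,0],[0,0,0],[0,0,0],[0,0,0],[0,0,0],[0,0,0],[0,0,0]],"claw":[1.6,1.6,1.6,1.6,1.6,1.6,1.6,1.6,1.6]}'
python3 -m inch '{"xyz":[[0,0,0.05],[0,0,0.05],[0,0,0.05]],"rot":[[0,0,0],[0,0,0],[0,0,0]],"claw":[1.6,1.6,1.6]}'
python3 go.py '[(579.8,109.3,66)]'
```

```text
time: 20.9
position: [579.7, 109.7, 67.0]
eef_rot: [1.0, 0.0, 0.0, -0.0]
wrist_force: [-0.9, -0.4, -3.3]
opening: 19.2
time: 21.2
position: [579.6, 109.8, 66.4]
eef_rot: [1.0, 0.001, 0.0, -0.0]
wrist_force: [-0.7, -0.5, -4.1]
opening: 18.8
t 21.2 pos [579.6 109.8  66.4] F [-0.7 -0.5 -4.1] open 18.8 yaw 0.001 toolz [ 1.e-04  0.e+00 -1.e+00]
shift cm [0.02 0.05 0.04]
rot [-0.     -0.0001  0.001 ]
```

```bash

python3 -m inch '{"xyz":[[0,0,0.05],[0,0,0.1],[0,0,0.1]],"rot":[[0,0,0],[0,0,0],[0,0,0]],"claw":[1.6,1.6,1.6]}'
python3 -m inch '{"xyz":[[0,0,0.03],[0,0,0.06],[0,0,0.06]],"rot":[[0,0,0],[0,0,0],[0,0,0]],"claw":[1.6,1.6,1.6]}'
```

```text
time: 21.5
position: [579.7, 109.8, 65.6]
eef_rot: [1.0, 0.001, 0.0, -0.0]
wrist_force: [-0.8, -0.1, -1.9]
opening: 19.3
time: 21.8
position: [579.6, 109.8, 65.4]
eef_rot: [1.0, 0.0, 0.0, -0.0]
wrist_force: [-2.7, 0.3, 5.8]
opening: 19.2
```

Contact is at z 65.4, as expected. Releasing.

```bash

python3 -m inch '{"xyz":[[0,0,0],[0,0,0],[0,0,0],[0,0,0],[0,0,-1],[0,0,-3],[0,0,-6],[0,0,-9],[0,0,-12],[0,0,-14],[-1,2,-14],[-3,4,-14]],"rot":[[0,0,0],[0,0,0],[0,0,0],[0,0,0],[0,0,0],[0,0,0],[0,0,0],[0,0,0],[0,0,0],[0,0,0],[0,0,0],[0,0,0]],"claw":[2.4,3.2,4,4,4,4,4,4,4,4,4,4]}'
python3 go.py '[(445,-80.5,205)]'
python3 look.py s2b 580 110
```

```text
time: 23.0
position: [551.0, 69.7, 206.7]
eef_rot: [1.0, 0.001, 0.002, -0.0]
wrist_force: [0.6, -0.3, -0.7]
opening: 40.1
t 23.0 pos [551.   69.7 206.7] F [ 0.6 -0.3 -0.7] open 40.1 yaw 0.0021 toolz [ 4.3e-03  3.0e-04 -1.0e+00]
shift cm [-10.63  15.     0.12]
rot [-0.0003 -0.0043  0.0021]
scene crop origin 250 155 x5
top crop origin 222 187 x5
```

View pics/s2b.png

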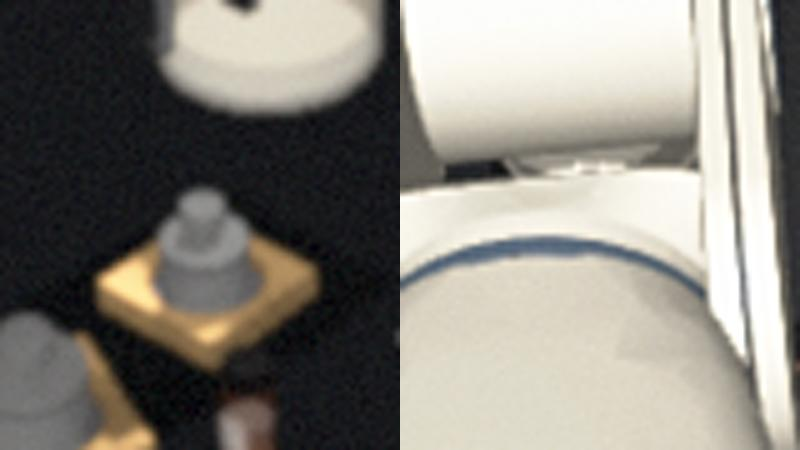

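Weight_2 is upright in its well. On to weight_3.

```bash

python3 -m inch '{"xyz":[[-1.5,2,0],[-3.5,5,0],[-6,8.5,0],[-8.5,12,0],[-10.2,14.5,0],[-10.6,15,0],[-10.6,15,2],[-10.6,15,5],[-10.6,15,8],[-10.6,15,10.2],[-10.6,15,10.5],[-10.6,15,10.5]],"rot":[[0,0,0],[0,0,0],[0,0,0],[0,0,0],[0,0,0],[0,0,0],[0,0,0],[0,0,0],[0,0,0],[0,0,0],[0,0,0],[0,0,0]],"claw":[4,4,4,4,4,4,4,4,4,4,4,4]}' 50
python3 go.py '[(445.2,-80.5,52)]'; python3 look.py w3a 445 -80
```

```text
time: 24.3
position: [444.3, -80.0, 99.7]
eef_rot: [1.0, 0.001, -0.0, -0.0]
wrist_force: [-0.2, 0.6, 0.6]
opening: 39.7
t 24.3 pos [444.3 -80.   99.7] F [-0.2  0.6  0.6] open 39.7 yaw 0.0015 toolz [-6.e-04  2.e-04 -1.e+00]
shift cm [0.09 0.05 4.77]
rot [-0.0002  0.0006  0.0015]
scene crop origin 257 222 x5
top crop origin 300 242 x5
```

View pics/w3a.png

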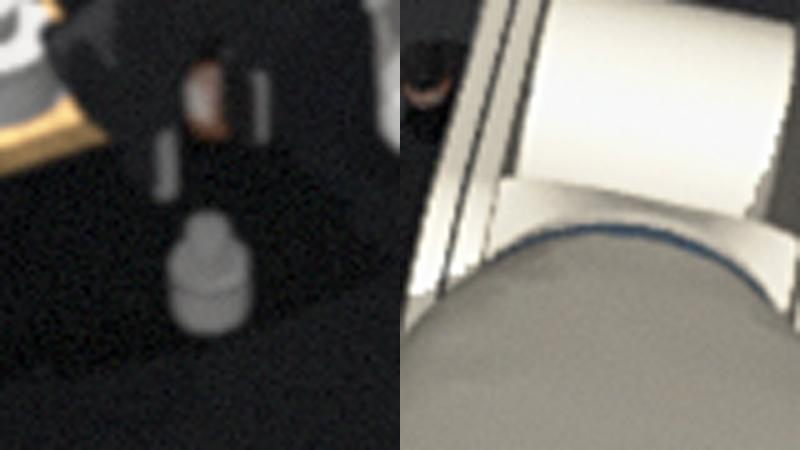

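```bash

python3 -m inch '{"xyz":[[0.1,0.03,1],[0.1,0.03,2.4],[0.1,0.03,3.8],[0.1,0.03,4.6],[0.1,0.03,4.6],[0.1,0.03,4.6]],"rot":[[0,0,0],[0,0,0],[0,0,0],[0,0,0],[0,0,0],[0,0,0]],"claw":[4,4,4,4,4,4]}' 50
python3 go.py '[(445.2,-80.5,52)]'
python3 -m inch '{"xyz":[[0,0,0],[0,0,0],[0,0,0],[0,0,0],[0,0,0],[0,0,0],[0,0,0]],"rot":[[0,0,0],[0,0,0],[0,0,0],[0,0,0],[0,0,0],[0,0,0],[0,0,0]],"claw":[2.5,1.2,1.2,1.2,1.2,1.2,1.2]}'
python3 go.py '[(445.2,-80.5,52)]'
```

```text
time: 25.0
position: [445.0, -80.7, 53.9]
eef_rot: [1.0, 0.0, 0.0, 0.0]
wrist_force: [-0.2, -0.4, -0.9]
opening: 39.8
t 25.0 pos [445.  -80.7  53.9] F [-0.2 -0.4 -0.9] open 39.8 yaw 0.001 toolz [ 3.e-04 -1.e-04 -1.e+00]
shift cm [ 0.02 -0.02  0.19]
rot [ 0.0001 -0.0003  0.001 ]
time: 25.7
position: [445.1, -80.8, 54.3]
eef_rot: [1.0, 0.0, 0.0, 0.0]
wrist_force: [-1.1, -0.1, 6.3]
opening: 15.5
t 25.7 pos [445.1 -80.8  54.3] F [-1.1 -0.1  6.3] open 15.5 yaw 0.001 toolz [ 9.e-04 -2.e-04 -1.e+00]
shift cm [ 0.01 -0.03  0.23]
rot [ 0.0002 -0.0009  0.001 ]
```

```bash

python3 -m inch '{"xyz":[[0,0,-0.5],[0,0,-1.5],[0,0,-3],[0,0,-3],[0,0,-3]],"rot":[[0,0,0],[0,0,0],[0,0,0],[0,0,0],[0,0,0]],"claw":[1.2,1.2,1.2,1.2,1.2]}'
python3 go.py '[(426,251,180)]'; python3 look.py w3b 445 -80
```

```text
time: 26.2
position: [445.1, -80.8, 84.2]
eef_rot: [1.0, 0.0, 0.001, 0.0]
wrist_force: [-0.8, 0.1, -1.6]
opening: 15.4
t 26.2 pos [445.1 -80.8  84.2] F [-0.8  0.1 -1.6] open 15.4 yaw 0.001 toolz [ 1.4e-03 -3.0e-04 -1.0e+00]
shift cm [ -1.87 -33.18  -9.59]
rot [ 0.0003 -0.0014  0.001 ]
scene crop origin 257 222 x5
top crop origin 300 242 x5
```

View pics/w3b.png

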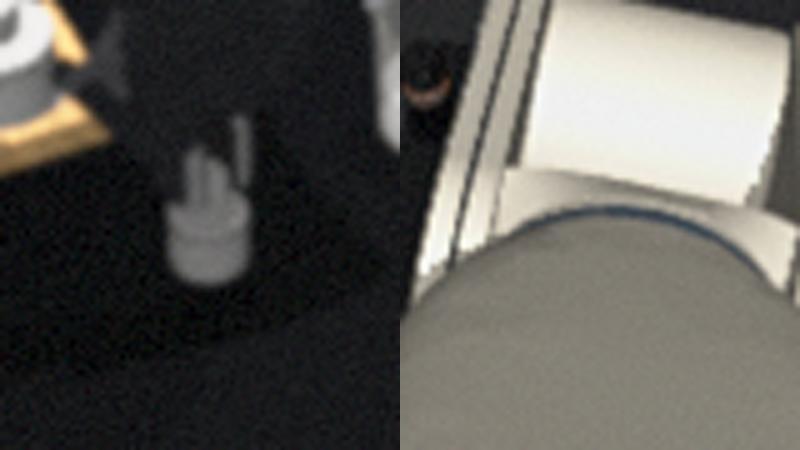

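Weight_3 is held level. I'll carry it to stand_3.

```bash

python3 -m inch '{"xyz":[[0,0,-1.5],[0,0,-4],[0,0,-7],[0,0,-9],[-0.1,-1,-10],[-0.2,-4,-10],[-0.4,-7,-10],[-0.6,-10,-10],[-0.8,-13,-10],[-0.9,-16,-10],[-1.1,-19,-10],[-1.2,-22,-10]],"rot":[[0,0,0],[0,0,0],[0,0,0],[0,0,0],[0,0,0],[0,0,0],[0,0,0],[0,0,0],[0,0,0],[0,0,0],[0,0,0],[0,0,0]],"claw":[1.2,1.2,1.2,1.2,1.2,1.2,1.2,1.2,1.2,1.2,1.2,1.2]}'
python3 -m inch '{"xyz":[[-0.2,-3,0],[-0.4,-6,0],[-0.6,-9,0],[-0.7,-10.7,0],[-0.7,-11.1,0],[-0.7,-11.1,1.5],[-0.7,-11.1,4],[-0.7,-11.1,6.5],[-0.7,-11.1,8],[-0.7,-11.1,8.6],[-0.7,-11.1,8.6]],"rot":[[0,0,0],[0,0,0],[0,0,0],[0,0,0],[0,0,0],[0,0,0],[0,0,0],[0,0,0],[0,0,0],[0,0,0],[0,0,0]],"claw":[1.2,1.2,1.2,1.2,1.2,1.2,1.2,1.2,1.2,1.2,1.2]}'
python3 go.py '[(426,250.6,60.3)]'; python3 look.py s3a 426 251
```

```text
time: 27.5
position: [431.2, 140.8, 182.7]
eef_rot: [1.0, 0.001, -0.001, 0.0]
wrist_force: [-0.1, -0.4, -3.0]
opening: 15.1
time: 28.6
position: [424.6, 249.6, 96.7]
eef_rot: [1.0, 0.0, -0.001, 0.001]
wrist_force: [0.4, -0.1, -1.3]
opening: 15.6
t 28.6 pos [424.6 249.6  96.7] F [ 0.4 -0.1 -1.3] open 15.6 yaw 0.0006 toolz [-0.0024 -0.0014 -1.    ]
shift cm [ 0.15 -0.11  3.64]
rot [0.0014 0.0024 0.0006]
scene crop origin 164 154 x5
top crop origin 162 249 x5
```

View pics/s3a.png

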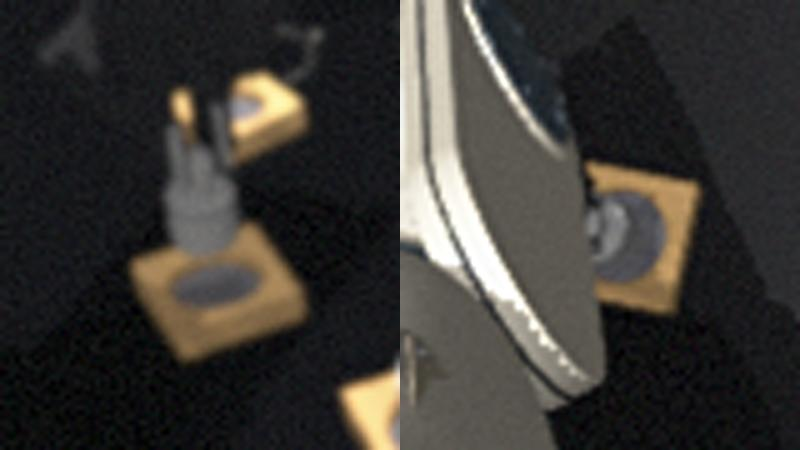

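```bash
python3 pj.py scene_s3a.pkl '[164,154]' '[(424.8,249.9,42),(424.8,249.9,70),(426,250.8,6),(426,250.8,16)]';  python3 pj.py top_s3a.pkl '[162,249]' '[(424.8,249.9,42),(424.8,249.9,70),(424.8,249.9,90),(426,250.8,6)]'
```

```text
(424.8, 249.9, 42) [202. 229.]
(424.8, 249.9, 70) [194. 182.]
(426, 250.8, 6) [213. 284.]
(426, 250.8, 16) [211. 269.]
(424.8, 249.9, 42) [204. 231.]
(424.8, 249.9, 70) [190. 226.]
(424.8, 249.9, 90) [179. 222.]
(426, 250.8, 6) [220. 235.]
```

The weight and the felt both match their predicted pixels to about 1 px. Lowering.

```bash

python3 -m inch '{"xyz":[[0.08,-0.06,0.4],[0.1,-0.08,1.2],[0.1,-0.08,2],[0.1,-0.08,2.7],[0.1,-0.08,3.1],[0.1,-0.08,3.3],[0.1,-0.08,3.4],[0.1,-0.08,3.4],[0.1,-0.08,3.4]],"rot":[[0,0,0],[0,0,0],[0,0,0],[0,0,0],[0,0,0],[0,0,0],[0,0,0],[0,0,0],[0,0,0]],"claw":[1.2,1.2,1.2,1.2,1.2,1.2,1.2,1.2,1.2]}'
python3 go.py '[(426,250.6,60.3)]'
```

```text
time: 29.6
position: [426.6, 251.2, 63.9]
eef_rot: [1.0, 0.0, 0.0, -0.0]
wrist_force: [0.1, 0.0, -2.2]
opening: 14.8
t 29.6 pos [426.6 251.2  63.9] F [ 0.1  0.  -2.2] open 14.8 yaw 0.001 toolz [ 3.e-04  2.e-04 -1.e+00]
shift cm [-0.06  0.06  0.36]
rot [-0.0002 -0.0003  0.001 ]
```

```bash

python3 -m inch '{"xyz":[[-0.05,0.05,0.08],[-0.05,0.05,0.16],[-0.05,0.05,0.24],[-0.05,0.05,0.27],[-0.05,0.05,0.27]],"rot":[[0,0,0],[0,0,0],[0,0,0],[0,0,0],[0,0,0]],"claw":[1.2,1.2,1.2,1.2,1.2]}'
python3 -m inch '{"xyz":[[0,0,0.04],[0,0,0.08],[0,0,0.08]],"rot":[[0,0,0],[0,0,0],[0,0,0]],"claw":[1.2,1.2,1.2]}'
```

```text
time: 30.1
position: [425.9, 250.6, 61.0]
eef_rot: [1.0, 0.001, -0.0, 0.0]
wrist_force: [-0.6, 0.2, -2.5]
opening: 15.4
time: 30.4
position: [426.0, 250.7, 60.4]
eef_rot: [1.0, 0.0, 0.0, -0.0]
wrist_force: [-0.7, -0.9, 3.6]
opening: 15.0
```

Contact at z 60.4, with 60.3 expected. Releasing.

```bash

python3 -m inch '{"xyz":[[0,0,0],[0,0,0],[0,0,0],[0,0,0],[0,0,-1],[0,0,-3],[0,0,-6],[0,0,-9],[0,0,-12],[0,0,-13],[0,2,-13],[0,5,-13]],"rot":[[0,0,0],[0,0,0],[0,0,0],[0,0,0],[0,0,0],[0,0,0],[0,0,0],[0,0,0],[0,0,0],[0,0,0],[0,0,0],[0,0,0]],"claw":[2,2.8,3.5,3.5,3.5,3.5,3.5,3.5,3.5,3.5,3.5,3.5]}'
python3 look.py s3b 426 251
python3 go.py '[(459.3,-216.9,190)]'
```

```text
time: 31.6
position: [426.2, 201.0, 190.8]
eef_rot: [1.0, 0.002, 0.001, -0.0]
wrist_force: [-0.3, -0.3, -0.4]
opening: 35.2
scene crop origin 164 154 x5
top crop origin 162 249 x5
t 31.7 pos [424.9 198.3 189.9] F [ 0.1  0.7 -0.4] open 34.8 yaw -0.0005 toolz [-0.0017 -0.0013 -1.    ]
shift cm [3.470e+00 4.151e+01 4.000e-02]
rot [ 0.0013  0.0017 -0.0005]
```

View pics/s3b.png

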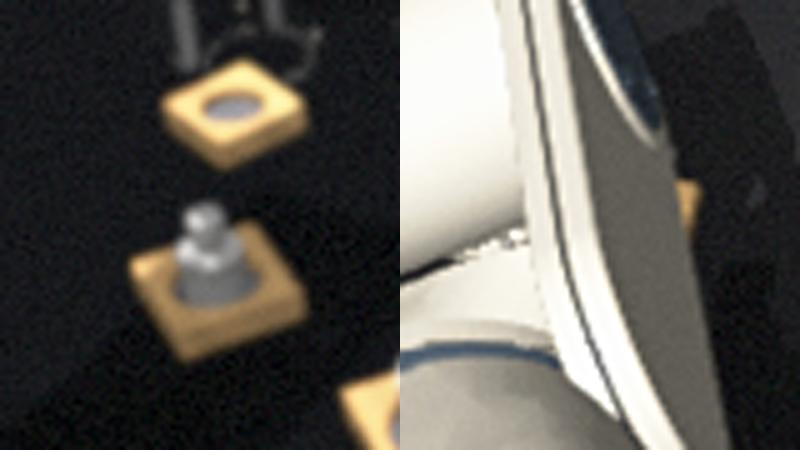

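Weight_3 is upright in its well. On to weight_4.

```bash

python3 -m inch '{"xyz":[[0.2,3,0],[0.6,7,0],[0.9,11,0],[1.2,15,0],[1.6,19,0],[1.9,23,0],[2.2,27,0],[2.6,31,0],[2.9,35,0],[3.2,39,0],[3.4,41,0],[3.4,41.4,0]],"rot":[[0,0,0],[0,0,0],[0,0,0],[0,0,0],[0,0,0],[0,0,0],[0,0,0],[0,0,0],[0,0,0],[0,0,0],[0,0,0],[0,0,0]],"claw":[3.5,3.5,3.5,3.5,3.5,3.5,3.5,3.5,3.5,3.5,3.5,3.5]}' 40
python3 -m inch '{"xyz":[[0,0,2],[0,0,5],[0,0,8],[0,0,9.5],[0,0,10],[0,0,10]],"rot":[[0,0,0],[0,0,0],[0,0,0],[0,0,0],[0,0,0],[0,0,0]],"claw":[3.5,3.5,3.5,3.5,3.5,3.5]}'
python3 go.py '[(459.3,-216.9,49)]'; python3 look.py w4a 459 -217
```

```text
time: 32.9
position: [460.8, -215.3, 190.0]
eef_rot: [1.0, -0.001, 0.0, 0.0]
wrist_force: [0.3, -0.5, -0.2]
opening: 34.7
time: 33.5
position: [460.1, -212.4, 89.7]
eef_rot: [1.0, 0.001, -0.001, -0.0]
wrist_force: [-0.3, 0.3, 0.5]
opening: 35.1
t 33.5 pos [ 460.1 -212.4   89.7] F [-0.3  0.3  0.5] open 35.1 yaw 0.0017 toolz [-1.6e-03  9.0e-04 -1.0e+00]
shift cm [-0.07  0.45  4.07]
rot [-0.0009  0.0016  0.0017]
scene crop origin 307 256 x5
top crop origin 357 236 x5
```

View pics/w4a.png

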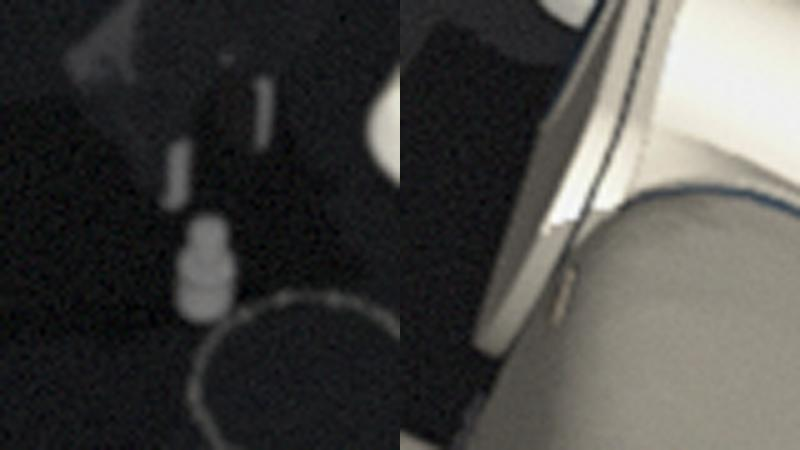

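```bash

python3 -m inch '{"xyz":[[-0.05,0.35,0],[-0.05,0.35,0.5],[-0.05,0.35,1],[-0.05,0.35,1],[-0.05,0.35,1]],"rot":[[0,0,0],[0,0,0],[0,0,0],[0,0,0],[0,0,0]],"claw":[3.5,3.5,3.5,3.5,3.5]}'
python3 go.py '[(459.3,-216.9,49)]'
```

```text
time: 34.1
position: [459.7, -216.8, 80.0]
eef_rot: [1.0, 0.0, -0.0, -0.0]
wrist_force: [-0.1, 0.7, -0.6]
opening: 35.2
t 34.1 pos [ 459.7 -216.8   80. ] F [-0.1  0.7 -0.6] open 35.2 yaw 0.0008 toolz [-5.e-04  2.e-04 -1.e+00]
shift cm [-0.04  0.01  3.1 ]
rot [-0.0002  0.0005  0.0008]
```

```bash

python3 -m inch '{"xyz":[[-0.03,0,0.5],[-0.03,0,1.5],[-0.03,0,2.5],[-0.03,0,3.1],[-0.03,0,3.1],[-0.03,0,3.1]],"rot":[[0,0,0],[0,0,0],[0,0,0],[0,0,0],[0,0,0],[0,0,0]],"claw":[3.5,3.5,3.5,3.5,3.5,3.5]}' 40
python3 go.py '[(459.3,-216.9,49)]'
python3 -m inch '{"xyz":[[0,0,0],[0,0,0],[0,0,0],[0,0,0],[0,0,0],[0,0,0],[0,0,0]],"rot":[[0,0,0],[0,0,0],[0,0,0],[0,0,0],[0,0,0],[0,0,0],[0,0,0]],"claw":[2,0.8,0.8,0.8,0.8,0.8,0.8]}'
python3 go.py '[(459.3,-216.9,49)]'
python3 -m inch '{"xyz":[[0,0,-0.5],[0,0,-1.5],[0,0,-3],[0,0,-3],[0,0,-3]],"rot":[[0,0,0],[0,0,0],[0,0,0],[0,0,0],[0,0,0]],"claw":[0.8,0.8,0.8,0.8,0.8]}'
python3 go.py '[(514.4,374,180)]'; python3 look.py w4b 459 -217
```

```text
time: 34.7
position: [459.4, -216.8, 48.9]
eef_rot: [1.0, 0.001, -0.0, -0.0]
wrist_force: [0.2, -0.5, 0.4]
opening: 34.8
t 34.7 pos [ 459.4 -216.8   48.9] F [ 0.2 -0.5  0.4] open 34.8 yaw 0.001 toolz [-7.e-04  3.e-04 -1.e+00]
shift cm [-0.01  0.01 -0.01]
rot [-0.0003  0.0007  0.001 ]
time: 35.4
position: [459.8, -217.0, 49.5]
eef_rot: [1.0, 0.001, 0.0, 0.0]
wrist_force: [-0.4, -0.1, 5.7]
opening: 11.6
t 35.4 pos [ 459.8 -217.    49.5] F [-0.4 -0.1  5.7] open 11.6 yaw 0.001 toolz [ 5.e-04 -3.e-04 -1.e+00]
shift cm [-0.05 -0.01  0.05]
rot [ 0.0003 -0.0005  0.001 ]
time: 35.9
position: [459.8, -217.0, 79.6]
eef_rot: [1.0, 0.001, 0.0, 0.0]
wrist_force: [0.3, 0.2, -0.2]
opening: 11.9
t 35.9 pos [ 459.8 -217.    79.6] F [ 0.3  0.2 -0.2] open 11.9 yaw 0.001 toolz [ 1.e-03 -5.e-04 -1.e+00]
shift cm [  5.53 -59.09 -10.06]
rot [ 0.0005 -0.001   0.001 ]
scene crop origin 307 256 x5
top crop origin 357 236 x5
```

View pics/w4b.png

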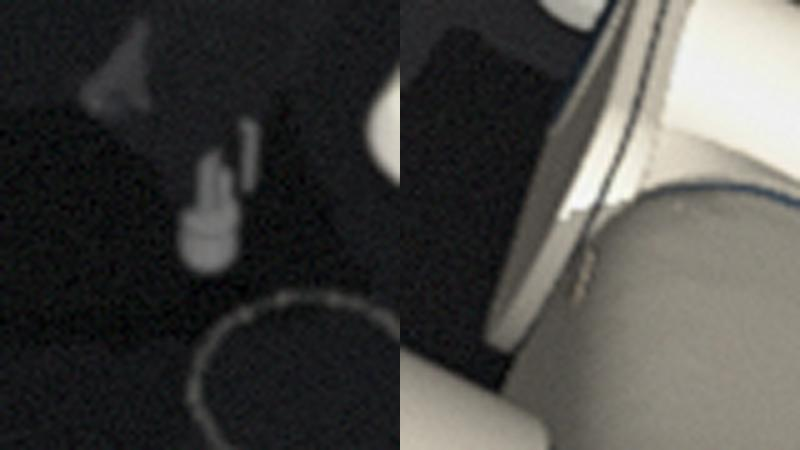

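```bash

python3 -m inch '{"xyz":[[0,0,-1.5],[0,0,-4],[0,0,-7],[0,0,-9],[0.1,-1,-10],[0.4,-4,-10],[0.7,-7,-10],[1,-10.5,-10],[1.3,-14,-10],[1.6,-17.5,-10],[2,-21,-10],[2.3,-24.5,-10]],"rot":[[0,0,0],[0,0,0],[0,0,0],[0,0,0],[0,0,0],[0,0,0],[0,0,0],[0,0,0],[0,0,0],[0,0,0],[0,0,0],[0,0,0]],"claw":[0.8,0.8,0.8,0.8,0.8,0.8,0.8,0.8,0.8,0.8,0.8,0.8]}'
python3 -m inch '{"xyz":[[0.3,-3.5,0],[0.6,-7,0],[1,-10.5,0],[1.3,-14,0],[1.6,-17.5,0],[1.9,-21,0],[2.2,-24.5,0],[2.5,-28,0],[2.8,-31,0],[3.1,-33.5,0],[3.2,-34.5,0],[3.2,-34.5,0]],"rot":[[0,0,0],[0,0,0],[0,0,0],[0,0,0],[0,0,0],[0,0,0],[0,0,0],[0,0,0],[0,0,0],[0,0,0],[0,0,0],[0,0,0]],"claw":[0.8,0.8,0.8,0.8,0.8,0.8,0.8,0.8,0.8,0.8,0.8,0.8]}'
python3 go.py '[(514.4,374,95)]'
```

```text
time: 37.2
position: [481.4, 30.1, 178.2]
eef_rot: [1.0, 0.001, -0.001, -0.0]
wrist_force: [1.1, -0.5, -1.1]
opening: 11.9
time: 38.4
position: [513.1, 374.0, 178.1]
eef_rot: [1.0, 0.001, -0.001, 0.0]
wrist_force: [-0.4, -1.2, -1.1]
opening: 12.1
t 38.4 pos [513.1 374.  178.1] F [-0.4 -1.2 -1.1] open 12.1 yaw 0.0027 toolz [-1.3e-03 -9.0e-04 -1.0e+00]
shift cm [ 0.14 -0.    8.31]
rot [0.0009 0.0013 0.0027]
```

```bash

python3 -m inch '{"xyz":[[0.05,0,1.5],[0.05,0,4],[0.05,0,6.5],[0.05,0,8],[0.05,0,8.4],[0.05,0,8.4],[0.05,0,8.4]],"rot":[[0,0,0],[0,0,0],[0,0,0],[0,0,0],[0,0,0],[0,0,0],[0,0,0]],"claw":[0.8,0.8,0.8,0.8,0.8,0.8,0.8]}'
python3 go.py '[(514.4,374,55.5)]'; python3 look.py s4a 514 374; python3 pj.py scene_s4a.pkl '[0,0]' '[(514.4,374,95-49),(514.4,374,6)]'
```

```text
time: 39.1
position: [515.1, 373.3, 96.0]
eef_rot: [1.0, 0.0, 0.001, -0.0]
wrist_force: [-0.5, 0.0, -0.4]
opening: 11.8
t 39.1 pos [515.1 373.3  96. ] F [-0.5  0.  -0.4] open 11.8 yaw 0.0007 toolz [ 1.1e-03  7.0e-04 -1.0e+00]
shift cm [-0.08 -0.07  4.05]
rot [-0.0007 -0.0011  0.0007]
scene crop origin 168 120 x5
top crop origin 114 213 x5
(514.4, 374, 46) [1040.  818.]
(514.4, 374, 6) [1050.  880.]
```

View pics/s4a.png

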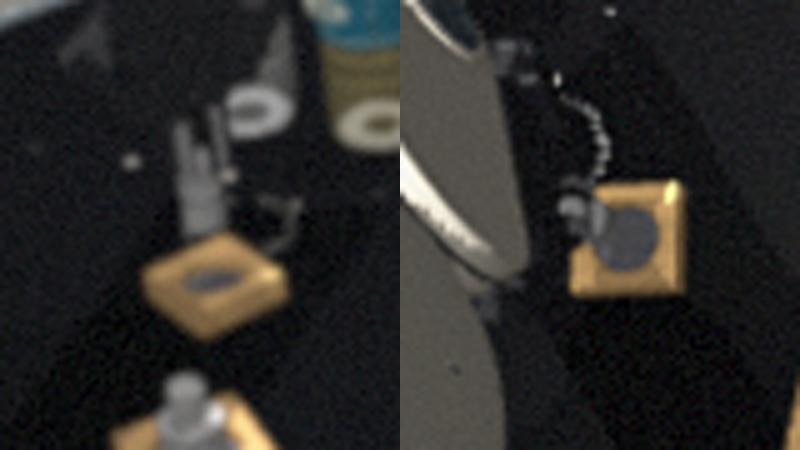

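```bash
python3 pj.py top_s4a.pkl '[114,213]' '[(515,373.4,46),(515,373.4,70),(515,373.4,90),(514.4,374,6)]'
python3 -m inch '{"xyz":[[-0.05,-0.05,0.4],[-0.05,-0.05,1.2],[-0.05,-0.05,2],[-0.05,-0.05,2.7],[-0.05,-0.05,3.2],[-0.05,-0.05,3.5],[-0.05,-0.05,3.6],[-0.05,-0.05,3.7],[-0.05,-0.05,3.7]],"rot":[[0,0,0],[0,0,0],[0,0,0],[0,0,0],[0,0,0],[0,0,0],[0,0,0],[0,0,0],[0,0,0]],"claw":[0.8,0.8,0.8,0.8,0.8,0.8,0.8,0.8,0.8]}'
python3 go.py '[(514.4,374,55.5)]'
```

```text
(515, 373.4, 46) [201. 223.]
(515, 373.4, 70) [183. 215.]
(515, 373.4, 90) [169. 208.]
(514.4, 374, 6) [227. 237.]
time: 40.1
position: [514.1, 373.7, 58.3]
eef_rot: [1.0, 0.001, 0.0, -0.0]
wrist_force: [-0.5, 0.5, -1.6]
opening: 11.5
t 40.1 pos [514.1 373.7  58.3] F [-0.5  0.5 -1.6] open 11.5 yaw 0.001 toolz [ 1.e-04  1.e-04 -1.e+00]
shift cm [ 0.03 -0.03  0.28]
rot [-0.0001 -0.0001  0.001 ]
```

```bash

python3 -m inch '{"xyz":[[0,0,0.08],[0,0,0.15],[0,0,0.2],[0,0,0.2]],"rot":[[0,0,0],[0,0,0],[0,0,0],[0,0,0]],"claw":[0.8,0.8,0.8,0.8]}'
python3 -m inch '{"xyz":[[0,0,0.04],[0,0,0.08],[0,0,0.08]],"rot":[[0,0,0],[0,0,0],[0,0,0]],"claw":[0.8,0.8,0.8]}'
```

```text
time: 40.5
position: [514.0, 373.7, 56.2]
eef_rot: [1.0, 0.0, -0.0, 0.0]
wrist_force: [0.7, 0.8, -0.7]
opening: 11.7
time: 40.8
position: [514.1, 373.8, 55.6]
eef_rot: [1.0, 0.0, 0.0, -0.0]
wrist_force: [-0.1, -0.2, 1.5]
opening: 12.3
```

```bash

python3 -m inch '{"xyz":[[0,0,0.02],[0,0,0.02],[0,0,0.02],[0,0,0.02],[0,0,0.02],[0,0,-1],[0,0,-3],[0,0,-6],[0,0,-9],[0,0,-12],[-2,-2,-15],[-5,-5,-17]],"rot":[[0,0,0],[0,0,0],[0,0,0],[0,0,0],[0,0,0],[0,0,0],[0,0,0],[0,0,0],[0,0,0],[0,0,0],[0,0,0],[0,0,0]],"claw":[0.8,1.6,2.4,3.2,3.2,3.2,3.2,3.2,3.2,3.2,3.2,3.2]}'
python3 -m inch '{"xyz":[[-2,-3,0],[-5,-6,0],[-8,-9,0],[-11,-12,0],[-14,-15,0],[-16,-18,0],[-18,-20,0],[-18,-20,0],[-18,-20,0],[-18,-20,0]],"rot":[[0,0,0],[0,0,0],[0,0,0],[0,0,0],[0,0,0],[0,0,0],[0,0,0],[0,0,0],[0,0,0],[0,0,0]],"claw":[3.2,3.2,3.2,3.2,3.2,3.2,3.2,3.2,3.2,3.2]}'
python3 - <<'E'
from cell import vision,read_state
import cv2,pickle
for n in("scene","top"):
    c=vision.capture(n);cv2.imwrite(f"pics/{n}9.png",c["image"][:,:,::-1]);pickle.dump(c,open(f"{n}9.pkl","wb"))
t=c["image"][:,:,::-1]; s=pickle.load(open("scene9.pkl","rb"))["image"][:,:,::-1]
cv2.imwrite("pics/fin.png",cv2.resize(s[150:270,180:330],None,fx=5,fy=5,interpolation=cv2.INTER_CUBIC))
print(read_state()["qvel"].round(3))
E
```

```text
time: 42.0
position: [465.4, 423.5, 228.8]
eef_rot: [1.0, -0.001, 0.002, -0.001]
wrist_force: [0.1, 1.9, -0.4]
opening: 32.2
time: 43.0
position: [284.3, 622.7, 225.7]
eef_rot: [1.0, 0.0, 0.0, 0.0]
wrist_force: [0.2, -0.6, -0.6]
opening: 31.9
[-0.001  0.003 -0.003  0.002 -0.002  0.   ]
```

View pics/fin.png

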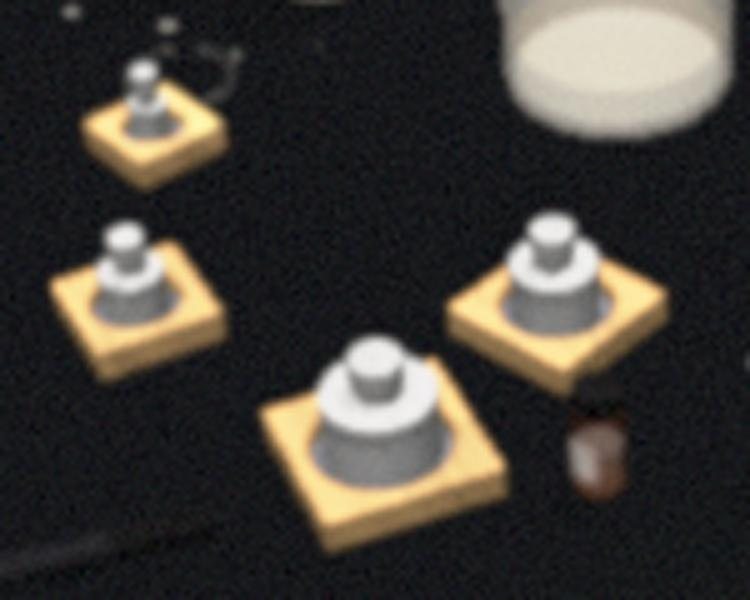

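View pics/top9.png

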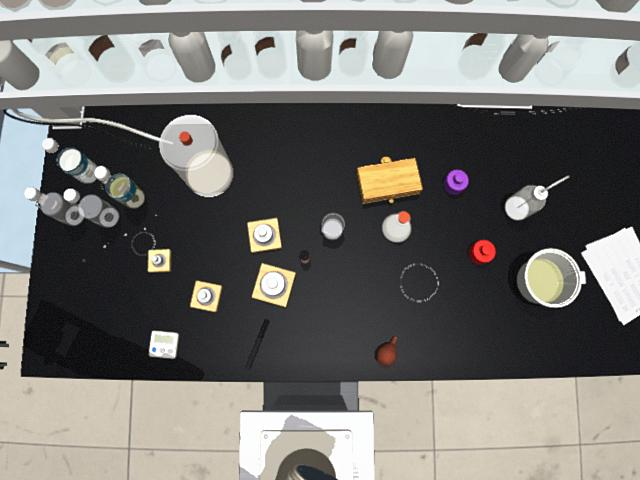

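All four weights stand upright in their wells. The flask (397,227) and beaker (333,227) are at the same pixels as at the start, and the arm is clear. Handing in.

```bash
python3 -c "
from cell import env; print(env.finish_job())"
```

```text
the job is handed in; nothing more can be done
None
```

I put the four steel weights back in their own stands, largest to smallest, and handed the job in at about 43 s. Each was gripped by its knob and lowered until light contact (about 6 N or less) before I let go.

- **Placing:** contact came within 0.1 mm of the height expected for each 6 mm well floor. In the final pictures all four stand upright in their wells.
- **Surroundings:** the flask, the beaker and the red and purple look-alikes are where they were. The arm ended clear of everything.
- **Disagreement:** the scene camera read the weights about 2–5 mm away from the top camera, in both x and y. I used the top camera for both picking and placing and checked each alignment in the scene view; the offset did not matter.
- **First grip:** the upward force on weight_1 looked like fingertip contact, so I gripped it again slightly higher. The force came back (about 5 N), and similar forces appeared on the other three, so I put it down to the pads swinging forward as they close.

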